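# Hang washed bottles to dry and shut the cap case

### The job

Drying station after washing-up: turn every amber bottle upside down onto a drying peg of its own, neck right down over the peg until its rim stands on the rack, and put all the orange caps into the blue case, then press the case's lid down until it snaps fully shut. Only when all that is done, flip the rack's lever all the way over, away from the robot, to start the blower. Leave the other things on the bench where they are.

Things in the scene. Friction and masses are not known exactly. Their poses are not given: they have to be found in the camera images.
- bottle_a: amber plastic bottle with a square 48 x 48 mm body 90 mm long and a round neck 33 mm across, 30 mm long (whole length 120 mm); 60 g. Lies on its flat side on a 4 mm drip mat at the start, beside the others. Origin on its long axis, 28 mm from the flat base and 92 mm from the mouth; x points along the axis towards the mouth. May be absent.
- bottle_b: amber plastic bottle with a square 48 x 48 mm body 90 mm long and a round neck 33 mm across, 30 mm long (whole length 120 mm); 60 g. Lies on its flat side on a 4 mm drip mat at the start, beside the others. Origin on its long axis, 28 mm from the flat base and 92 mm from the mouth; x points along the axis towards the mouth. May be absent.
- bottle_c: amber plastic bottle with a square 48 x 48 mm body 90 mm long and a round neck 33 mm across, 30 mm long (whole length 120 mm); 60 g. Lies on its flat side on a 4 mm drip mat at the start, beside the others. Origin on its long axis, 28 mm from the flat base and 92 mm from the mouth; x points along the axis towards the mouth. May be absent.
- bottle_a_mouth (a point): centre of the mouth of bottle_a, at the end of its neck. The opening is round, 24 mm wide, and leads into the hollow body, 117 mm deep in all
- bottle_b_mouth (a point): centre of the mouth of bottle_b, at the end of its neck. The opening is round, 24 mm wide, and leads into the hollow body, 117 mm deep in all
- bottle_c_mouth (a point): centre of the mouth of bottle_c, at the end of its neck. The opening is round, 24 mm wide, and leads into the hollow body, 117 mm deep in all
- peg_1 (a point): foot of drying peg 1, on the rack plate's top (30 mm above the bench): the peg is an upright steel rod 14 mm thick with a round tip, 85 mm tall from here. The pegs stand in a row, 110 mm apart; the white plate is 100 mm wide across the row. Axes as the rack's
- peg_2 (a point): foot of drying peg 2, on the rack plate's top (30 mm above the bench): the peg is an upright steel rod 14 mm thick with a round tip, 85 mm tall from here. The pegs stand in a row, 110 mm apart; the white plate is 100 mm wide across the row. Axes as the rack's
- peg_3 (a point): foot of drying peg 3, on the rack plate's top (30 mm above the bench): the peg is an upright steel rod 14 mm thick with a round tip, 85 mm tall from here. The pegs stand in a row, 110 mm apart; the white plate is 100 mm wide across the row. Axes as the rack's
- rack: fixed drying rack, origin under it on the bench; its x axis points across the peg row, away from the robot, and y along the row. Pegs at y = -50, 60 and 170 mm; a grey blower box (100 x 95 x 55 mm high) at its -y end, centred at y = -172 mm, with the lever on top
- blower (a joint): angle of the blower's toggle lever, rad: 0 off, leaning 0.5 rad towards the robot (the rack's -x); 1.0 on, leaning 0.5 rad away (+x). It swings about an axis along the rack's y, 77 mm above the bench, stays where it is left and needs about 1.5 N
- blower_tip (a point): centre of the red ball (26 mm across) at the end of the lever, 55 mm from its axis
- case: fixed blue open case, 130 (x) x 180 (y) x 42 mm high, walls and floor 5 mm thick, inside 120 x 170 x 37 mm; origin under its centre, x points away from the robot, its lid is hinged on the +x rim
- lid (a joint): angle of the case's lid, rad: 0 fully shut, 1.57 upright, at most 1.75 (leaning back). A stiff hinge keeps it where it is left (about 1 N at the tab). From about 0.1 rad a spring catch resists; about 8 to 10 N straight down on the tab is needed to snap past it, and then it stays at 0
- lid_tab (a point): on top (outer face) of the orange tab in the middle of the lid's free edge: the tab is 60 mm long, 16 mm deep, 6 mm thick. This point is 137 mm from the hinge line, 8 mm off the lid's inner face; the lid is a flat plate 8 mm thick and 130 mm deep
- lid_hinge (a point): middle of the lid's hinge line, 42 mm above the bench, at the far (+x) rim of the case; axis along the case's y
- cap_a: orange screw cap, a 40 mm wide and 24 mm tall disc lying flat, 20 g; origin at the centre of its underside, z up. May be absent.
- cap_b: orange screw cap, a 40 mm wide and 24 mm tall disc lying flat, 20 g; origin at the centre of its underside, z up. May be absent.
- cap_c: orange screw cap, a 40 mm wide and 24 mm tall disc lying flat, 20 g; origin at the centre of its underside, z up. May be absent.
- weight: bystander: steel knob weight, 48 mm wide, 56 mm tall, origin under it
- dish: bystander: small steel dish, 64 mm wide, 16 mm tall, origin under it
- beaker: bystander: glass beaker, 70 mm wide, 90 mm tall, origin under it
- soap: bystander: yellow soap bottle, 60 mm wide, 170 mm tall, origin under it
- brush: bystander: small brush, 170 mm long, lying behind the rack, origin under it
There are look-alikes about, which are no part of the job. Leave any green look-alike of the bottle_a alone.

How it is judged (in metres and radians):
On the way, in this order (a step that is already met when the one before it is completed fails the run):
1. every bottle stands upside down on a peg of its own, all caps are in the case and the lid is snapped shut (angle between each of bottle_a, bottle_b, bottle_c's own x axis and vertical above 3 rad and linear speed of each of bottle_a, bottle_b, bottle_c below 0.05 m/s and ((horizontal distance between bottle_a_mouth and peg_1 below 0.01 m and z of bottle_a_mouth in the frame of peg_1 below 0.006 m) or (horizontal distance between bottle_a_mouth and peg_2 below 0.01 m and z of bottle_a_mouth in the frame of peg_2 below 0.006 m) or (horizontal distance between bottle_a_mouth and peg_3 below 0.01 m and z of bottle_a_mouth in the frame of peg_3 below 0.006 m)) and ((horizontal distance between bottle_b_mouth and peg_1 below 0.01 m and z of bottle_b_mouth in the frame of peg_1 below 0.006 m) or (horizontal distance between bottle_b_mouth and peg_2 below 0.01 m and z of bottle_b_mouth in the frame of peg_2 below 0.006 m) or (horizontal distance between bottle_b_mouth and peg_3 below 0.01 m and z of bottle_b_mouth in the frame of peg_3 below 0.006 m)) and ((horizontal distance between bottle_c_mouth and peg_1 below 0.01 m and z of bottle_c_mouth in the frame of peg_1 below 0.006 m) or (horizontal distance between bottle_c_mouth and peg_2 below 0.01 m and z of bottle_c_mouth in the frame of peg_2 below 0.006 m) or (horizontal distance between bottle_c_mouth and peg_3 below 0.01 m and z of bottle_c_mouth in the frame of peg_3 below 0.006 m)) and x of cap_a in the frame of case between -0.06 and 0.06 m and y of cap_a in the frame of case between -0.085 and 0.085 m and z of cap_a in the frame of case between -0.005 and 0.04 m and x of cap_b in the frame of case between -0.06 and 0.06 m and y of cap_b in the frame of case between -0.085 and 0.085 m and z of cap_b in the frame of case between -0.005 and 0.04 m and x of cap_c in the frame of case between -0.06 and 0.06 m and y of cap_c in the frame of case between -0.085 and 0.085 m and z of cap_c in the frame of case between -0.005 and 0.04 m and value of joint lid below 0.03 rad), for 0.2 s.
2. then the blower lever is flipped fully over (value of joint blower above 0.85 rad), for 0.2 s.
At the end, for the whole second after the job is handed in: every bottle present stands at rest upside down (within 8 degrees of vertical), mouth within 10 mm of a peg axis and 6 mm of the rack plate; every cap is inside the case; the lid is shut to within 0.03 rad; the lever is past 0.85 rad; bystanders moved less than 30 mm (all of step 1 and value of joint blower above 0.85 rad); the robot touches nothing.
It fails at once if the weight is moved more than 30 mm or toppled (distance of weight from where it was at the start of the episode above 0.03 m or angle between weight's own z axis and vertical above 0.5 rad).
It fails at once if the dish is moved more than 30 mm or toppled (distance of dish from where it was at the start of the episode above 0.03 m or angle between dish's own z axis and vertical above 0.5 rad).
It fails at once if the beaker is moved more than 30 mm or toppled (distance of beaker from where it was at the start of the episode above 0.03 m or angle between beaker's own z axis and vertical above 0.5 rad).
It fails at once if the soap is moved more than 30 mm or toppled (distance of soap from where it was at the start of the episode above 0.03 m or angle between soap's own z axis and vertical above 0.5 rad).
It fails at once if the brush is moved more than 30 mm or toppled (distance of brush from where it was at the start of the episode above 0.03 m).
Of bottle_a, bottle_b, bottle_c only 2 to 3 are there at a start; the rules pass over those that are not, and their reading is None.
Of cap_a, cap_b, cap_c only 2 to 3 are there at a start; the rules pass over those that are not, and their reading is None.
At some moment in a run one of cap_a, cap_b, cap_c may be knocked a few centimetres aside while the robot is not near it.
It also fails if it takes over 210 s, if anything falls off the work surface, if the arm or the gripper's body presses on something with over 40 N, if the wrist force passes 120 N, or if a joint passes its speed limit or range.

### The arm

A 6-joint arm with a two-finger parallel gripper is mounted at the origin on the work surface. World frame = base frame: x ahead of the robot, y to its left, z up, the work surface at z = 0. Lengths are in mm, angles in degrees, forces in N, time in s.
With the tool pointing down it reaches from about 300 to 850 mm from the base axis. Payload 4.2 kg.
Tool frame: the origin (TCP) lies midway between the tips of the shut fingers; the grasp point (between the pads) lies 19 mm behind it (env.grip_point_offset is the distance from the TCP to the grasp point, in mm); z points along the fingers, x is the direction in which the jaws open and shut, and the axes are right-handed (so a half turn about z gives the same grasp; the last joint's range is limited). The gripper opens to 91 mm and grips with 3 to 60 N. Pads are 32 mm wide; open, the fingers measure 118 mm over their backs; the gripper's body (76 mm by 178 mm) begins 60 mm behind the grasp point.
Start: joints at [71.047, 18.312, 89.639, -0, 72.044, -1.146], TCP at [175.849, 547.467, 213.976] pointing down, gripper open.
Joint ranges: [-177.97, 177.97], [-48.28, 115.42], [12.27, 149.76], [-77.06, 257.06], [2.81, 150.46], [-146.56, 146.56]. Speed limits (degrees/s): [147.25, 147.25, 180, 180, 180, 180].

### API

Orientations are given as [roll, pitch, yaw] about the fixed x, y, z axes, in that order (R = Rz(yaw) Ry(pitch) Rx(roll)).
In Python, from workcell import env gives the robot as it stands.
- The arm moves only by the shell command python3 -m pendant 'ROWS' [FORCE]. ROWS is JSON, a list of rows, each an object with "xyz": the shift along the tool's x, y, z in m, a list of three; "roll": the turn about the tool's z in degrees; "jaw": the closure, from 0 (fully open) to 1 (shut). A call has exactly 8 rows; each row is the pose to reach, as a shift and turn from the pose commanded when the call began, along the tool's axes at that moment; what a row does not reach only later rows make up. A row lasts 1/8 s, in which the tool goes at most 62.5 mm and 10.7 degrees, less where a joint would pass 70% of its speed; a pose out of reach is approached as far as the arm can. A call with a gripper value outside its range is refused whole. The fingers move at their own pace and stop on an object; FORCE is the grip in N (left out, the last holds). Time passes only in rows, so rows that repeat a pose let the fingers close, or fill a call up. It gives the time, the measured TCP pose, the force and the opening at its end, in the units of the state.
- env.state(): the state, without advancing time (a new reading comes with each control period).
- env.grab_frame(name): name is "scene" or "top"; returns (picture, depth): 420x560x3 uint8, blue, green, red; 420x560 float32, mm along the optical axis (not along the pixel's ray), 0 where there is no reading.
- env.camera_params(name): a dict with "camera_matrix" (3x3 intrinsics, pixels), "D" ([k1, k2, p1, p2, k3] as OpenCV has them; the pictures are not rectified), "cam_to_world" (4x4, takes a point from camera to world coordinates). Camera axes: x right, y up, looking along -z (the intrinsics and any distortion apply to the point x, -y, -z); pixel columns grow to the right and rows downward; lengths in mm; the calibration is good to about 2 mm. A picture is of the moment at which its call begins. camera_params takes no time and is no camera call.
- env.job_done(): hands the job in, once; it reports no verdict.
The state is a dict: "time_s": time; "qpos": joint angles; "qvel": joint speeds; "effort": joint torques, N m; "ee_pos": TCP position; "ee_rot": TCP orientation; "force": force on the tool from outside, world axes, zero at the start; "torque": the same for the moment, N m; "gripper_width": finger opening in mm.
Only numpy, scipy, OpenCV 4.12 (cv2) and the standard library are available. Lean on these libraries where they do the work, as an engineer would, in place of code of your own. Each camera call takes 0.05 s, during which the arm holds its last target. There are 200 camera calls.

## Working session

There is one attempt and no reset: what is moved stays moved. The work goes in short steps, Python scripts to look and compute and a shell command to move; the robot and the scene stay as the last step left them, time stands still between calls to the robot, and variables do not carry over. Pictures are saved under pics/ and viewed, about 12 in all and at most 16, crops included, and the job is handed in when it is done.

```bash
ls; mkdir -p pics; cat > h.py <<'E'
import numpy as np, cv2
from workcell import env
def snap(n,f):
    im,d=env.grab_frame(n); cv2.imwrite('pics/'+f+'.png',im); np.save('pics/'+f+'.npy',d); return im,d
def ray(n,u,v):
    p=env.camera_params(n); K=np.array(p["camera_matrix"],float);D=np.array(p["D"],float);T=np.array(p["cam_to_world"],float)
    q=cv2.undistortPoints(np.array([[[u,v]]],float),K,D)[0,0]
    return T[:3,3],T[:3,:3]@np.array([q[0],-q[1],-1.0])
def onz(n,u,v,z):
    o,d=ray(n,u,v); return o+d*(z-o[2])/d[2]
def cloud(n,d):
    p=env.camera_params(n); K=np.array(p["camera_matrix"],float);D=np.array(p["D"],float);T=np.array(p["cam_to_world"],float)
    h,w=d.shape; uv=np.stack(np.meshgrid(np.arange(w),np.arange(h)),-1).reshape(-1,1,2).astype(float)
    q=cv2.undistortPoints(uv,K,D)[:,0]; z=d.reshape(-1,1)
    P=np.c_[q[:,:1]*z,-q[:,1:]*z,-z]@T[:3,:3].T+T[:3,3]
    P[d.reshape(-1)<=0]=np.nan
    return P.reshape(h,w,3)
E
python3 - <<'E'
from h import *
for n in("scene","top"):
    snap(n,n+'0'); p=env.camera_params(n); print(np.round(p["cam_to_world"],3),p["camera_matrix"],p["D"])
print(env.state(),env.grip_point_offset)
E
```

```text
pics
[[ 4.790000e-01 -6.980000e-01  5.330000e-01  1.204683e+03]
 [ 8.780000e-01  3.790000e-01 -2.920000e-01 -3.346580e+02]
 [ 2.000000e-03  6.070000e-01  7.940000e-01  1.244995e+03]
 [ 0.000000e+00  0.000000e+00  0.000000e+00  1.000000e+00]] [[532.01520445   0.         281.99521925]
 [  0.         532.01520445 209.81466205]
 [  0.           0.           1.        ]] [0.04893615 0.         0.         0.         0.        ]
[[-1.000000e-03  9.920000e-01 -1.290000e-01  2.788060e+02]
 [-1.000000e+00 -2.000000e-03 -5.000000e-03  8.560400e+01]
 [-5.000000e-03  1.290000e-01  9.920000e-01  1.542323e+03]
 [ 0.000000e+00  0.000000e+00  0.000000e+00  1.000000e+00]] [[473.87023538   0.         287.37792894]
 [  0.         473.87023538 210.55464848]
 [  0.           0.           1.        ]] [-0.14885286  0.          0.          0.          0.        ]
{'time_s': 0.1, 'qpos': array([ 7.10464526e+01,  1.83491999e+01,  8.96987473e+01, -1.42608466e-03,
        7.20415813e+01, -1.14666545e+00]), 'qvel': array([-0.02607658, -0.10066333, -0.2338685 ,  0.10915235,  0.06907338,
       -0.04570642]), 'effort': array([ 8.20722453e-04, -4.13327265e+01, -2.32511795e+01,  7.29794567e-02,
        4.21685237e-02, -7.08808193e-05]), 'ee_pos': array([175.71451144, 547.04097931, 213.19661368]), 'ee_rot': array([-1.79999564e+02,  8.95377189e-02,  7.21935591e+01]), 'force': array([-0.38664931,  0.63423485, -0.34909853]), 'torque': array([ 0.0282506 ,  0.04449009, -0.03019422]), 'gripper_width': 91.3162605406969} 18.8
```

View pics/scene0.png

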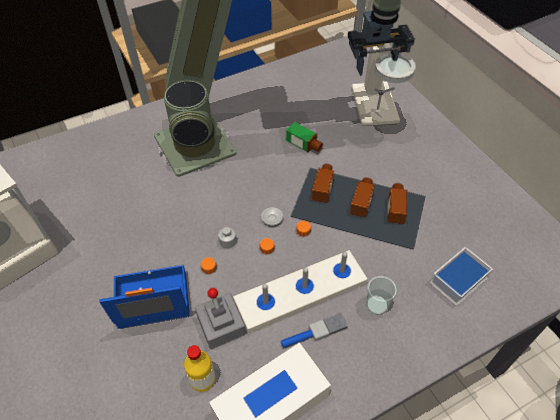

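View pics/top0.png

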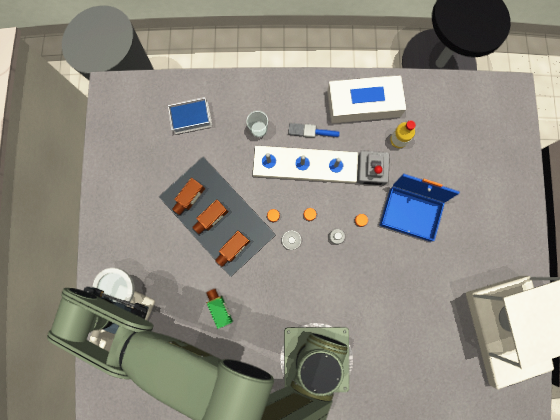

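Candidates, as top-view pixels:
- **Bottles:** three amber at (187,197), (210,216) and (233,247). The green look-alike at (218,308) is to be left alone.
- **Caps:** orange discs at (273,215), (310,214) and (361,220). The orange lid tab at (430,183) is not a cap.
- **Case:** the open blue case at (412,215). The blue tray at (190,115) and the white box at (367,98) are other things.
- **Lever:** red ball at (376,170). The soap's red top at (410,126) is not the lever.

Next is the measurement, plus one close crop to check the choice.

```bash
cat > meas.py <<'E'
from h import *
def comps(n,im,d,lo,hi,amin):
    hsv=cv2.cvtColor(im,cv2.COLOR_BGR2HSV); m=cv2.inRange(hsv,lo,hi)
    k,l,s,c=cv2.connectedComponentsWithStats(m); P=cloud(n,d)
    for i in range(1,k):
        if s[i,4]>=amin:
            Q=P[l==i]; Q=Q[~np.isnan(Q[:,0])]
            yield c[i],s[i,4],(l==i),Q
E
python3 - <<'E'
from meas import *
for n in("top","scene"):
    im=cv2.imread(f'pics/{n}0.png'); d=np.load(f'pics/{n}0.npy')
    for nm,lo,hi in(("orange",(8,200,200),(18,255,255)),("amber",(3,120,50),(14,255,190)),("red",(0,200,120),(3,255,255)),("blue",(105,150,80),(125,255,255))):
        for c,a,m,Q in comps(n,im,d,lo,hi,25):
            if len(Q): print(n,nm,c.round(1),a,np.median(Q,0).round(1),Q.min(0).round(),Q.max(0).round())
im=cv2.imread('pics/top0.png'); sc=cv2.imread('pics/scene0.png')
a=cv2.resize(im[150:275,155:335],None,fx=4.4,fy=4.4,interpolation=3)
cv2.imwrite('pics/crop1.png',a)
E
```

```text
top amber [187.  195.5] 538 [523.7 415.6  49.7] [465. 366.  -6.] [581. 470.  61.]
top amber [209.3 216.1] 512 [458.3 342.   49.8] [402. 288.   4.] [508. 395.  61.]
top amber [230.1 248.7] 412 [350.8 273.6  49.7] [300. 216.   1.] [408. 320.  59.]
top amber [212.  294.2] 90 [208.7 330.8  37. ] [193. 313.  -5.] [225. 354.  53.]
top red [410.3 124.8] 50 [ 718.9 -281.7  169.5] [ 708. -293.  161.] [ 732. -271.  174.]
top red [377.9 169.2] 42 [ 588.2 -184.5  134.3] [ 581. -194.  127.] [ 598. -175.  140.]
top blue [367.5  94.5] 446 [ 849.3 -169.5   80.7] [ 821. -223.   72.] [ 877. -114.   91.]
top blue [188.8 114.1] 712 [800.5 422.3  34.6] [756. 359.  24.] [848. 484.  47.]
top blue [327.2 132.7] 115 [739.  -40.   15.6] [730. -77.  -5.] [749.  -3.  24.]
top blue [268.5 161.6] 104 [635.5 152.6  30.1] [618. 133.  20.] [659. 176.  38.]
top blue [301.8 163.8] 106 [627.8  48.1  29.3] [611.  25.  20.] [653.  64.  39.]
top blue [335.1 165.9] 100 [621.2 -60.   29.2] [603. -87.  22.] [645. -43.  40.]
top blue [415.1 207.1] 2906 [ 489.7 -320.4    7.4] [ 378. -418.   -9.] [ 566. -207.  178.]
scene orang
[... 1668 characters left out ...]
 -58.]
scene blue [236.7  64.1] 742 [-873.1  538.5 -462.9] [-958.  434. -568.] [-795.  664. -441.]
scene blue [462.2 272.8] 1063 [799.8 424.7  35.3] [753. 366.  27.] [847. 485.  47.]
scene blue [149.5 294.5] 2930 [ 511.3 -307.7   32.5] [ 353. -421.   -7.] [ 571. -209.  176.]
scene blue [341.4 271.3] 138 [646.3 149.9  31.2] [621. 133.  24.] [665. 178.  37.]
scene blue [304.1 286.4] 148 [637.7  40.8  30.5] [613.  23.  23.] [654.  67.  37.]
scene blue [265.3 302.4] 167 [630.6 -69.5  30.3] [605. -87.  23.] [648. -43.  64.]
scene blue [296.3 338.3] 237 [745.9 -41.4  16.6] [725. -81.  -4.] [757.   0.  24.]
scene blue [269.8 393. ] 1112 [ 851.  -169.3   81.2] [ 822. -223.   74.] [ 879. -113.   88.]
```

View pics/crop1.png

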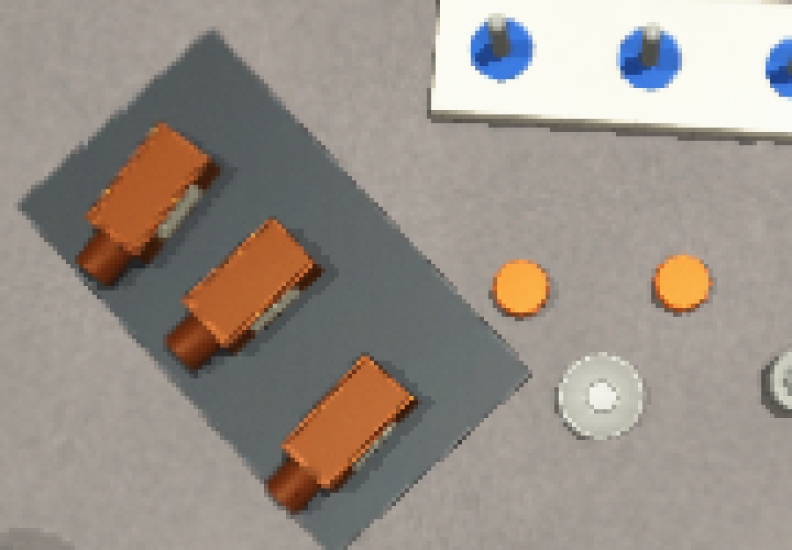

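```bash
cat >> meas.py <<'E'
def proj(n,pts,z):
    return np.array([onz(n,u,v,z)[:2] for u,v in pts])
def rect(P):
    r=cv2.minAreaRect(P.astype(np.float32)); return r
E
python3 - <<'E'
from meas import *
S={"top":[(187,195),(209,216),(230,248)],"scene":[(397,204),(361,197),(322,183)]}
for n in("top","scene"):
    im=cv2.imread(f'pics/{n}0.png'); d=np.load(f'pics/{n}0.npy'); hsv=cv2.cvtColor(im,cv2.COLOR_BGR2HSV); P=cloud(n,d)
    for c,a,m,Q in comps(n,im,d,(3,120,50),(14,255,255),400):
        if Q[:,0].mean()<300: continue
        top=(m&(P[...,2]>46.5)).astype(np.uint8)
        top=cv2.morphologyEx(top,cv2.MORPH_OPEN,np.ones((5,5)))
        v,u=np.nonzero(top); pr=proj(n,np.c_[u,v],52); r=rect(pr)
        v2,u2=np.nonzero(m); al=proj(n,np.c_[u2,v2],40)
        print(n,'bottle top rect',np.round(r[0],1),np.round(r[1],1),round(r[2],1),'mean',pr.mean(0).round(1))
    for c,a,m,Q in comps(n,im,d,(105,150,80),(125,255,255),90):
        if abs(np.median(Q[:,2])-30)<3 and a<200 and Q[:,0].mean()<700:
            v,u=np.nonzero(m); (e,r)=cv2.minEnclosingCircle(proj(n,np.c_[u,v],30).astype(np.float32)); h=rect(proj(n,np.c_[u,v],30)); print(n,'peg',np.round(e,1),round(r,1),np.round(h[0],1),np.round(h[1],1))
    # white plate
    w=(cv2.inRange(hsv,(0,0,190),(180,60,255))>0)&(abs(P[...,2]-30)<8)&(P[...,0]>540)&(P[...,0]<700)&(P[...,1]<250)
    k,l,s,cc=cv2.connectedComponentsWithStats(w.astype(np.uint8)); i=1+s[1:,4].argmax(); v,u=np.nonzero(l==i); r=rect(proj(n,np.c_[u,v],30)); print(n,'plate',np.round(r[0],1),np.round(r[1],1),round(r[2],1))
    # caps
    for c,a,m,Q in comps(n,im,d,(5,170,195),(22,255,255),60):
        if abs(np.median(Q[:,2])-24)<5:
            v,u=np.nonzero(m); print(n,'cap',c.round(1),a,onz(n,*c,24)[:2].round(1))
    # case
    b=(cv2.inRange(hsv,(100,120,30),(128,255,255))>0)&(P[...,1]<-180)&(P[...,0]<620)&(P[...,0]>350)
    Q=P[b]; f=Q[Q[:,2]<14]; r=rect(f[:,:2]); print(n,'floor',np.round(r[0],1),np.round(r[1],1),round(r[2],1))
    l=Q[Q[:,2]>70]; 
    r=rect(l[:,:2]); print(n,'lid',np.round(r[0],1),np.round(r[1],1),round(r[2],1),l[:,2].max())
    A=np.c_[l[:,1:],np.ones(len(l))]; print('lid plane x=ay+bz+c',np.linalg.lstsq(A,l[:,0],rcond=None)[0])
    ln=b&(P[...,2]>34)&(P[...,2]<50); Z=P[ln]; print('rim',Z.min(0),Z.max(0))
E
```

```text
top bottle top rect [534.1 414.4] [42.2 74.8] 45.6 mean [532.5 413.1]
top bottle top rect [462.4 336.1] [46.5 81. ] 42.7 mean [460.2 337.9]
top bottle top rect [364.8 264.6] [42.5 86.6] 34.6 mean [365.8 259.6]
top peg [640.1 154.9] 22.1 [638.8 154.3] [40.2 42.5]
top peg [631.9  44.9] 22.3 [631.9  44.8] [39.2 40.2]
top peg [624.  -64.8] 21.8 [623.2 -63.6] [40.9 39. ]Traceback (most recent call last):
  File "<stdin>", line 17, in <module>
  File "meas.py", line 10, in proj
    return np.array([onz(n,u,v,z)[:2] for u,v in pts])
                     ~~~^^^^^^^^^
  File "h.py", line 10, in onz
    o,d=ray(n,u,v); return o+d*(z-o[2])/d[2]
        ~~~^^^^^^^
  File "h.py", line 6, in ray
    p=env.camera_params(n); K=np.array(p["camera_matrix"],float);D=np.array(p["D"],float);T=np.array(p["cam_to_world"],float)
ValueError: time passes only in moves, steps and waits
```

```bash
python3 - <<'E'
s=open('h.py').read()
s=s.replace("def snap","_c={}\ndef cam(n):\n    if n not in _c: _c[n]=env.camera_params(n)\n    return _c[n]\ndef snap").replace("p=env.camera_params(n);","p=cam(n);")
open('h.py','w').write(s)
E
cat > m1.py <<'E'
from meas import *
for n in("top","scene"):
    im=cv2.imread(f'pics/{n}0.png'); d=np.load(f'pics/{n}0.npy'); hsv=cv2.cvtColor(im,cv2.COLOR_BGR2HSV); P=cloud(n,d)
    for c,a,m,Q in comps(n,im,d,(3,120,50),(14,255,255),400):
        if Q[:,0].mean()<300: continue
        V=hsv[...,2]; t=np.percentile(V[m],95)*.82
        top=(m&(V>t)).astype(np.uint8)
        top=cv2.morphologyEx(top,cv2.MORPH_OPEN,np.ones((3,3)))
        v,u=np.nonzero(top); pr=proj(n,np.c_[u,v],52); r=rect(pr)
        C=pr-pr.mean(0); w,e=np.linalg.eigh(C.T@C/len(C)); ax=e[:,1]*(-np.sign(e[0,1]))
        print(n,'bottle top rect',np.round(r[0],1),np.round(r[1],1),round(r[2],1),'mean',pr.mean(0).round(1),'ax',np.degrees(np.arctan2(ax[1],ax[0])).round(1),np.sqrt(12*w).round(1))
    for c,a,m,Q in comps(n,im,d,(105,150,80),(125,255,255),90):
        if abs(np.median(Q[:,2])-30)<3 and a<200 and Q[:,0].mean()<700:
            v,u=np.nonzero(m); (e,r)=cv2.minEnclosingCircle(proj(n,np.c_[u,v],30).astype(np.float32)); print(n,'peg',np.round(e,1),round(r,1))
    w=(cv2.inRange(hsv,(0,0,190),(180,60,255))>0)&(abs(P[...,2]-30)<8)&(P[...,0]>540)&(P[...,0]<700)&(P[...,1]<250)
    k,l,s,cc=cv2.connectedComponentsWithStats(w.astype(np.uint8)); i=1+s[1:,4].argmax(); v,u=np.nonzero(l==i); r=rect(proj(n,np.c_[u,v],30)); print(n,'plate',np.round(r[0],1),np.round(r[1],1),round(r[2],1))
    for c,a,m,Q in comps(n,im,d,(5,170,195),(22,255,255),60):
        if abs(np.median(Q[:,2])-24)<5: print(n,'cap',c.round(1),a,onz(n,*c,24)[:2].round(1))
    b=(cv2.inRange(hsv,(100,120,30),(128,255,255))>0)&(P[...,1]<-180)&(P[...,0]<620)&(P[...,0]>350)
    Q=P[b]; f=Q[Q[:,2]<14]; r=rect(f[:,:2]); print(n,'floor',np.round(r[0],1),np.round(r[1],1),round(r[2],1))
    l=Q[Q[:,2]>70]; r=rect(l[:,:2]); print(n,'lid',np.round(r[0],1),np.round(r[1],1),round(r[2],1),l[:,2].max())
    A=np.c_[l[:,1:],np.ones(len(l))]; print('lid plane x=ay+bz+c',np.linalg.lstsq(A,l[:,0],rcond=None)[0])
E
python3 m1.py
```

```text
top bottle top rect [532.5 412.4] [46.1 90.7] 55.4 mean [532.2 411.6] ax 143.5 [42.5 86.5]
top bottle top rect [463.6 336.1] [44.8 88.7] 43.0 mean [463.4 336.8] ax 133.7 [41.1 86.2]
top bottle top rect [362.3 263.3] [40.2 88.5] 47.7 mean [362.2 262.9] ax 136.4 [39.4 86. ]
top peg [640.1 154.9] 22.1
top peg [631.9  44.9] 22.3
top peg [624.  -64.8] 21.8
top plate [631.8  34.2] [338.4  99.4] 86.1
top cap [272.9 214.8] 110 [462.3 139.4]
top cap [309.6 213.7] 112 [465.7  21.1]
top cap [361.1 219.5] 111 [ 446.5 -145.6]
top floor [ 482.  -341.6] [226.8 181.7] 72.5
top lid [ 534.4 -333.6] [178.6  15.8] 72.7 178.3428956351113
lid plane x=ay+bz+c [3.19909404e-01 7.73247381e-02 6.30465166e+02]
scene bottle top rect [363.9 264. ] [42.9 88.1] 47.6 mean [364.2 263.9] ax 137.6 [43.1 87.9]
scene bottle top rect [464.4 337.4] [43.3 90.3] 42.6 mean [465.2 336.3] ax 133.0 [43.  88.5]
scene bottle top rect [532.9 411.6] [40.2 89.2] 53.5 mean [533.3 412.3] ax 146.2 [41.2 89.1]
scene peg [641.7 154.8] 22.0
scene peg [633.9  44.9] 22.3
scene peg [626.3 -64.7] 22.5
scene plate [634.   34.6] [339.3  99.9] 86.0
scene cap [303.3 226. ] 120 [465.4 139.8]
scene cap [266.6 243.9] 125 [469.5  20.7]
scene cap [207.7 263.4] 137 [ 449.9 -146.7]
scene floor [ 453.8 -312. ] [186.7 160.1] 72.3
scene lid [ 540.6 -335.6] [178.8  14.2] 73.0 176.01775317572492
lid plane x=ay+bz+c [3.22440887e-01 5.08029373e-02 6.42289728e+02]
```

```bash
cat > go.py <<'E'
import sys,numpy as np
from workcell import env
from scipy.spatial.transform import Rotation as R
s=env.state(); x,y,z,yaw=map(float,sys.argv[1:5])
M=R.from_euler('xyz',s['ee_rot'],degrees=True).as_matrix()
M0=R.from_euler('xyz',[180,0,s['ee_rot'][2]],degrees=True).as_matrix()
r=(s['ee_rot'][2]-yaw+90)%180-90
print('shift m',(M.T@(np.array([x,y,z])-s['ee_pos'])/1000).round(4),'roll',round(r,1),'| tcp',s['ee_pos'].round(1),s['ee_rot'].round(1),'w',round(s['gripper_width'],1),'t',round(s['time_s'],1),'F',s['force'].round(1),'q6',s['qpos'][5].round(1))
E
python3 go.py 375.5 252 110 47
```

```text
shift m [-0.2197  0.2804  0.1035] roll 25.2 | tcp [175.7 547.  213.2] [-1.80e+02  1.00e-01  7.22e+01] w 91.3 t 0.1 F [-0.4  0.6 -0.3] q6 -1.1
```

```bash
python3 -m pendant '[{"xyz":[-0.04,0.05,0.01],"roll":4,"jaw":0},{"xyz":[-0.08,0.1,0.03],"roll":9,"jaw":0},{"xyz":[-0.12,0.15,0.05],"roll":14,"jaw":0},{"xyz":[-0.16,0.2,0.07],"roll":19,"jaw":0},{"xyz":[-0.2,0.25,0.09],"roll":23,"jaw":0},{"xyz":[-0.2197,0.2804,0.1035],"roll":25.2,"jaw":0},{"xyz":[-0.2197,0.2804,0.1035],"roll":25.2,"jaw":0},{"xyz":[-0.2197,0.2804,0.1035],"roll":25.2,"jaw":0}]' 3; python3 go.py 375.5 252 10 47; python3 -c "
from h import *
snap('top','t1')
im=cv2.imread('pics/t1.png'); cv2.imwrite('pics/t1c.png',cv2.resize(im[150:300,150:350],None,fx=4,fy=4))"
```

```text
time_s: 1.1
ee_pos: [375.5, 252.8, 110.5]
ee_rot: [-180.0, -0.0, 47.0]
force: [0.9, -0.7, 0.6]
gripper_width: 91.0
shift m [-0.0006  0.0006  0.1005] roll -0.0 | tcp [375.5 252.8 110.5] [-180.   -0.   47.] w 91.0 t 1.1 F [ 0.9 -0.7  0.6] q6 -14.5
```

Lower, close with 3 N, then lift.

```bash
python3 -m pendant '[{"xyz":[0,0,0.03],"roll":0,"jaw":0},{"xyz":[0,0,0.06],"roll":0,"jaw":0},{"xyz":[0,0,0.085],"roll":0,"jaw":0},{"xyz":[0,0,0.1],"roll":0,"jaw":0},{"xyz":[0,0,0.1],"roll":0,"jaw":0},{"xyz":[0,0,0.1],"roll":0,"jaw":0.6},{"xyz":[0,0,0.1],"roll":0,"jaw":0.6},{"xyz":[0,0,0.1],"roll":0,"jaw":0.6}]' 3; python3 -m pendant '[{"xyz":[0,0,0],"roll":0,"jaw":0.6},{"xyz":[0,0,0],"roll":0,"jaw":0.6},{"xyz":[0,0,-0.02],"roll":0,"jaw":0.6},{"xyz":[0,0,-0.045],"roll":0,"jaw":0.6},{"xyz":[0,0,-0.07],"roll":0,"jaw":0.6},{"xyz":[0,0,-0.095],"roll":0,"jaw":0.6},{"xyz":[0,0,-0.12],"roll":0,"jaw":0.6},{"xyz":[0,0,-0.12],"roll":0,"jaw":0.6}]' 3; python3 -c "
from h import *
snap('scene','s1')
im=cv2.imread('pics/s1.png'); cv2.imwrite('pics/s1c.png',cv2.resize(im[80:260,230:450],None,fx=3,fy=3))"
```

```text
time_s: 2.15
ee_pos: [375.9, 252.9, 11.0]
ee_rot: [180.0, -0.1, 47.0]
force: [-1.0, -0.4, 0.6]
gripper_width: 63.7
time_s: 3.15
ee_pos: [376.7, 253.1, 131.7]
ee_rot: [179.9, -0.2, 47.0]
force: [0.2, -0.4, -0.7]
gripper_width: 47.8
```

View pics/s1c.png

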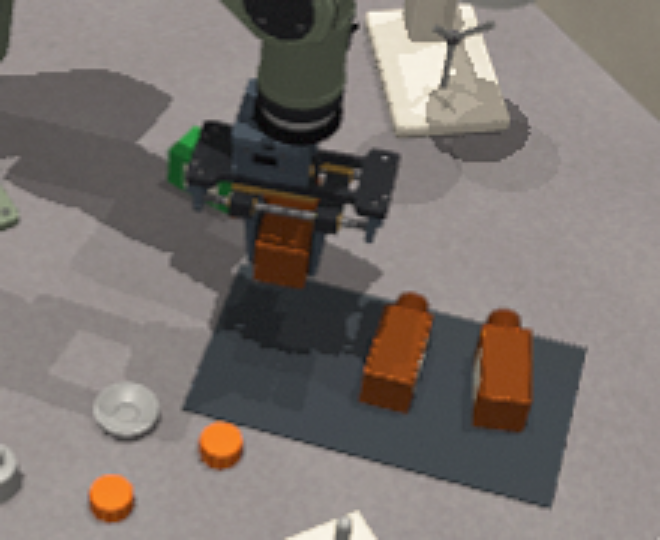

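```bash
cat > tilt.py <<'E'
import sys
from meas import *
def tilt(f):
    s=env.state(); g=s['ee_pos']+[0,0,18.8]; a=np.radians(s['ee_rot'][2]+90); ax=np.array([np.cos(a),np.sin(a)]); 
    if ax[0]>0: ax=-ax
    for n in('scene','top'):
        im,d=snap(n,f+n)
        for c,A,m,Q in comps(n,im,d,(3,120,50),(14,255,255),40):
            q=Q-g; S=q[:,:2]@ax; T=q[:,:2]@np.array([-ax[1],ax[0]])
            k=(abs(S)<115)&(abs(T)<27)&(abs(q[:,2])<115)
            if k.sum()<30: continue
            X=np.c_[S,q[:,2]][k]; h=np.histogram(X[:,0],bins=range(-110,120,10))
            print(n,c.round(),k.sum(),'T',T[k].mean().round(1)); 
            for b in range(-110,110,10):
                z=X[(X[:,0]>=b)&(X[:,0]<b+10),1]
                if len(z)>3: print(b+5,len(z),np.percentile(z,[5,50,95]).round())
if __name__=='__main__': tilt(sys.argv[1])
E
python3 tilt.py a1
```

```text
scene [327. 147.] 46 T -2.1
25 13 [22. 24. 26.]
35 27 [18. 21. 25.]
45 4 [17. 18. 20.]
scene [323. 163.] 386 T -2.3
-35 19 [-17.   7.  21.]
-25 213 [-22.   3.  24.]
-15 51 [-5. 22. 26.]
-5 42 [20. 22. 26.]
5 47 [19. 22. 26.]
15 14 [19. 21. 24.]
top [219. 256.] 125 T 5.6
45 7 [17. 20. 24.]
55 46 [ 5. 19. 24.]
65 34 [ 5. 16. 22.]
75 33 [-0.  8. 13.]
85 5 [-0.  9. 12.]
```

```bash
python3 -m pendant '[{"xyz":[0,0,-0.06],"roll":0,"jaw":0.6},{"xyz":[0,0,-0.06],"roll":0,"jaw":0.6},{"xyz":[0,0,-0.03],"roll":0,"jaw":0.6},{"xyz":[0,0,-0.09],"roll":0,"jaw":0.6},{"xyz":[0,0,-0.05],"roll":0,"jaw":0.6},{"xyz":[0,0,-0.11],"roll":0,"jaw":0.6},{"xyz":[0,0,-0.07],"roll":0,"jaw":0.6},{"xyz":[0,0,-0.13],"roll":0,"jaw":0.6}]' 3;python3 tilt.py a2
```

```text
time_s: 4.3
ee_pos: [364.4, 245.3, 246.8]
ee_rot: [-179.5, 2.1, 47.0]
force: [1.5, 1.6, 0.2]
gripper_width: 48.1
scene [327. 114.] 50 T -4.8
-25 6 [75. 76. 76.]
35 5 [16. 18. 19.]
45 27 [11. 13. 16.]
55 11 [10. 11. 14.]
scene [321. 134.] 460 T -2.9
-35 66 [-22. -11.  11.]
-25 224 [-17.   9.  25.]
-15 49 [ 1. 23. 26.]
-5 38 [18. 21. 23.]
5 41 [17. 20. 22.]
15 38 [16. 19. 21.]
25 4 [14. 16. 18.]
top [212. 255.] 168 T -6.4
45 18 [17. 26. 29.]
55 63 [13. 25. 29.]
65 39 [ 6. 15. 27.]
75 39 [ 3. 12. 18.]
85 9 [-3.  7. 12.]
```

```bash
python3 -m pendant '[{"xyz":[0,0,0],"jaw":0.6,"roll":0},{"xyz":[0,0,0],"jaw":0.6,"roll":0},{"xyz":[0,0,0],"jaw":0.6,"roll":0},{"xyz":[0,0,0],"jaw":0.6,"roll":0},{"xyz":[0,0,0],"jaw":0.6,"roll":0},{"xyz":[0,0,0],"jaw":0.6,"roll":0},{"xyz":[0,0,0],"jaw":0.6,"roll":0},{"xyz":[0,0,0],"jaw":0.6,"roll":0}]' 3;python3 tilt.py a3
```

```text
time_s: 5.4
ee_pos: [375.6, 252.5, 260.5]
ee_rot: [-180.0, -0.0, 47.0]
force: [1.1, 0.0, -1.4]
gripper_width: 47.5
scene [332. 110.] 55 T -1.0
45 22 [11. 13. 16.]
55 31 [ 9. 11. 13.]
scene [324. 132.] 492 T -1.9
-35 75 [-20. -12.   8.]
-25 219 [-15.   9.  26.]
-15 57 [ 8. 23. 26.]
-5 39 [20. 22. 24.]
5 36 [16. 19. 22.]
15 42 [15. 19. 21.]
25 24 [13. 15. 18.]
top [211. 254.] 168 T 3.6
55 60 [-14.  11.  17.]
65 49 [-4.  9. 13.]
75 42 [-11.  -3.   2.]
85 17 [-12.  -7.   1.]
```

```bash
python3 -m pendant '[{"xyz":[0,0,0.06],"jaw":0.6,"roll":0},{"xyz":[0,0,0.12],"jaw":0.6,"roll":0},{"xyz":[0,0,0.18],"jaw":0.6,"roll":0},{"xyz":[0,0,0.22],"jaw":0.6,"roll":0},{"xyz":[0,0,0.24],"jaw":0.6,"roll":0},{"xyz":[0,0,0.249],"jaw":0.6,"roll":0},{"xyz":[0,0,0.249],"jaw":0.3,"roll":0},{"xyz":[0,0,0.249],"jaw":0.2,"roll":0}]' 3;
python3 go.py 385.5 242.5 11 47
```

```text
time_s: 6.5
ee_pos: [376.4, 253.1, 12.4]
ee_rot: [180.0, -0.1, 47.0]
force: [0.6, -1.2, 0.6]
gripper_width: 64.8
shift m [-0.0016  0.0139  0.0014] roll -0.0 | tcp [376.4 253.1  12.4] [ 1.8e+02 -1.0e-01  4.7e+01] w 64.8 t 6.5 F [ 0.6 -1.2  0.6] q6 -14.5
```

```bash
python3 -m pendant '[{"xyz":[0,0.007,0.001],"jaw":0.2,"roll":0},{"xyz":[0,0.014,0.001],"jaw":0.2,"roll":0},{"xyz":[0,0.014,0.001],"jaw":0.2,"roll":0},{"xyz":[0,0.014,0.001],"jaw":0.6,"roll":0},{"xyz":[0,0.014,0.001],"jaw":0.6,"roll":0},{"xyz":[0,0.014,0.001],"jaw":0.6,"roll":0},{"xyz":[0,0.014,0.001],"jaw":0.6,"roll":0},{"xyz":[0,0.014,0.001],"jaw":0.6,"roll":0}]' 3;
python3 -m pendant '[{"xyz":[0,0,-0.06],"jaw":0.6,"roll":0},{"xyz":[0,0,-0.12],"jaw":0.6,"roll":0},{"xyz":[0,0,-0.18],"jaw":0.6,"roll":0},{"xyz":[0,0,-0.24],"jaw":0.6,"roll":0},{"xyz":[0,0,-0.24],"jaw":0.6,"roll":0},{"xyz":[0,0,-0.24],"jaw":0.6,"roll":0},{"xyz":[0,0,-0.24],"jaw":0.6,"roll":0},{"xyz":[0,0,-0.24],"jaw":0.6,"roll":0}]' 3;
python3 tilt.py a4
```

```text
time_s: 7.5
ee_pos: [385.8, 243.1, 10.4]
ee_rot: [-180.0, 0.0, 47.0]
force: [0.1, -0.2, -0.3]
gripper_width: 47.9
time_s: 8.5
ee_pos: [385.3, 242.6, 248.9]
ee_rot: [-179.9, 0.2, 47.0]
force: [0.2, 0.8, -0.9]
gripper_width: 47.6
scene [330. 118.] 56 T -1.6
35 14 [18. 19. 22.]
45 36 [15. 18. 20.]
55 5 [14. 15. 18.]
scene [323. 136.] 414 T -1.6
-15 272 [-21.   2.  24.]
-5 45 [11. 23. 26.]
5 45 [19. 22. 25.]
15 42 [18. 20. 23.]
25 7 [16. 17. 20.]
top [216. 250.] 201 T 3.6
45 11 [16. 17. 20.]
55 66 [ 2. 17. 21.]
65 70 [ 0. 15. 18.]
75 46 [ 0. 13. 17.]
85 8 [-6.  1.  7.]
```

```bash
python3 -m pendant '[{"xyz":[0,0,0.06],"jaw":0.6,"roll":0},{"xyz":[0,0,0.12],"jaw":0.6,"roll":0},{"xyz":[0,0,0.18],"jaw":0.6,"roll":0},{"xyz":[0,0,0.215],"jaw":0.6,"roll":0},{"xyz":[0,0,0.23],"jaw":0.6,"roll":0},{"xyz":[0,0,0.238],"jaw":0.6,"roll":0},{"xyz":[0,0,0.238],"jaw":0.3,"roll":0},{"xyz":[0,0,0.238],"jaw":0.2,"roll":0}]' 3;
python3 -m pendant '[{"xyz":[0,-0.01,0],"jaw":0.2,"roll":0},{"xyz":[0,-0.02,0],"jaw":0.2,"roll":0},{"xyz":[0,-0.028,0.001],"jaw":0.2,"roll":0},{"xyz":[0,-0.028,0.001],"jaw":0.6,"roll":0},{"xyz":[0,-0.028,0.001],"jaw":0.6,"roll":0},{"xyz":[0,-0.028,0.001],"jaw":0.6,"roll":0},{"xyz":[0,-0.028,0.001],"jaw":0.6,"roll":0},{"xyz":[0,-0.028,0.001],"jaw":0.6,"roll":0}]' 4;
python3 -m pendant '[{"xyz":[0,0,-0.04],"jaw":0.6,"roll":0},{"xyz":[0,0,-0.08],"jaw":0.6,"roll":-5},{"xyz":[0,0,-0.12],"jaw":0.6,"roll":-10},{"xyz":[0,0,-0.16],"jaw":0.6,"roll":-17},{"xyz":[0,0,-0.19],"jaw":0.6,"roll":-25},{"xyz":[0,0,-0.21],"jaw":0.6,"roll":-33},{"xyz":[0,0,-0.21],"jaw":0.6,"roll":-39},{"xyz":[0,0,-0.21],"jaw":0.6,"roll":-39}]' 4;
python3 tilt.py b1; python3 go.py 602 47 180 86
```

```text
time_s: 9.6
ee_pos: [386.5, 243.4, 13.2]
ee_rot: [180.0, -0.1, 47.0]
force: [-0.3, 0.3, 0.6]
gripper_width: 65.2
time_s: 10.6
ee_pos: [365.5, 262.0, 11.5]
ee_rot: [180.0, -0.0, 47.0]
force: [0.8, 0.2, 0.3]
gripper_width: 47.7
time_s: 11.6
ee_pos: [365.2, 261.9, 221.4]
ee_rot: [-180.0, 0.0, 85.9]
force: [0.8, 0.6, -0.5]
gripper_width: 47.9
scene [333. 139.] 468 T 0.2
-45 215 [-22.   1.  23.]
-35 72 [-20.  20.  24.]
-25 67 [-12.  21.  24.]
-15 55 [18. 22. 25.]
-5 36 [19. 22. 24.]
5 22 [18. 22. 24.]
top [223. 260.] 198 T -0.7
35 33 [17. 20. 26.]
45 57 [ 6. 20. 25.]
55 39 [ 4. 11. 16.]
65 40 [ 2. 11. 15.]
75 29 [ 3. 11. 16.]
shift m [-0.1973  0.2517  0.041 ] roll -0.1 | tcp [365.1 261.8 221. ] [-180.     0.    85.9] w 48.2 t 11.7 F [ 0.1  0.6 -0.9] q6 -51.7
```

```bash
python3 go.py 593.8 -62.6 150 86
```

```text
shift m [-0.3072  0.2514  0.071 ] roll -0.1 | tcp [365.1 261.8 221. ] [-180.     0.    85.9] w 48.2 t 11.7 F [ 0.1  0.6 -0.9] q6 -51.7
```

```bash
python3 -m pendant '[{"xyz":[-0.045,0.036,0],"jaw":0.6,"roll":0},{"xyz":[-0.09,0.072,0],"jaw":0.6,"roll":0},{"xyz":[-0.135,0.11,0],"jaw":0.6,"roll":0},{"xyz":[-0.18,0.147,0],"jaw":0.6,"roll":0},{"xyz":[-0.225,0.184,0.02],"jaw":0.6,"roll":0},{"xyz":[-0.27,0.22,0.04],"jaw":0.6,"roll":0},{"xyz":[-0.307,0.2514,0.06],"jaw":0.6,"roll":0},{"xyz":[-0.307,0.2514,0.071],"jaw":0.6,"roll":0}]' 4;
python3 -m pendant '[{"xyz":[0,0,0],"jaw":0.6,"roll":0},{"xyz":[0,0,0],"jaw":0.6,"roll":0},{"xyz":[0,0,0.008],"jaw":0.6,"roll":0},{"xyz":[0,0,0.012],"jaw":0.6,"roll":0},{"xyz":[0,0,0.016],"jaw":0.6,"roll":0},{"xyz":[0,0,0.020],"jaw":0.6,"roll":0},{"xyz":[0,0,0.020],"jaw":0.6,"roll":0},{"xyz":[0,0,0.020],"jaw":0.6,"roll":0}]' 4;
python3 tilt.py b2; python3 go.py 593.8 -62.6 93 86
```

```text
time_s: 12.7
ee_pos: [595.6, -64.4, 148.1]
ee_rot: [-179.9, 0.0, 85.7]
force: [-0.1, 0.3, -0.4]
gripper_width: 48.0
time_s: 13.7
ee_pos: [594.8, -61.8, 130.5]
ee_rot: [180.0, -0.0, 86.0]
force: [-0.9, 0.1, 0.2]
gripper_width: 47.8
scene [265. 275.] 487 T -0.4
-45 219 [-22.   3.  23.]
-35 84 [-2. 21. 25.]
-25 84 [16. 21. 25.]
-15 72 [18. 22. 24.]
-5 28 [18. 21. 24.]
shift m [-0.0009 -0.001   0.0376] roll -0.0 | tcp [594.9 -61.8 130.6] [180.  -0.  86.] w 48.4 t 13.8 F [ 0.3 -0.4 -0.8] q6 -93.0
```

```bash
python3 -m pendant '[{"xyz":[-0.001,-0.001,0.006],"jaw":0.6,"roll":0},{"xyz":[-0.001,-0.001,0.012],"jaw":0.6,"roll":0},{"xyz":[-0.001,-0.001,0.017],"jaw":0.6,"roll":0},{"xyz":[-0.001,-0.001,0.021],"jaw":0.6,"roll":0},{"xyz":[-0.001,-0.001,0.026],"jaw":0.6,"roll":0},{"xyz":[-0.001,-0.001,0.031],"jaw":0.6,"roll":0},{"xyz":[-0.001,-0.001,0.035],"jaw":0.6,"roll":0},{"xyz":[-0.001,-0.001,0.035],"jaw":0.6,"roll":0}]' 4;
python3 tilt.py b3;  python3 -c "
from h import *
im=cv2.imread('pics/b3scene.png'); cv2.imwrite('pics/s2c.png',cv2.resize(im[180:360,150:400],None,fx=3,fy=3))"
```

```text
time_s: 14.8
ee_pos: [593.8, -62.5, 94.9]
ee_rot: [180.0, -0.0, 86.0]
force: [-0.3, 0.6, -0.4]
gripper_width: 48.3
scene [260. 266.] 42 T -1.3
-25 8 [72. 77. 81.]
-5 29 [38. 41. 44.]
5 5 [37. 37. 39.]
scene [264. 278.] 312 T -0.7
-45 16 [ 8. 10. 14.]
-35 138 [ 9. 18. 29.]
-25 136 [22. 34. 43.]
-15 20 [37. 41. 45.]
```

View pics/s2c.png

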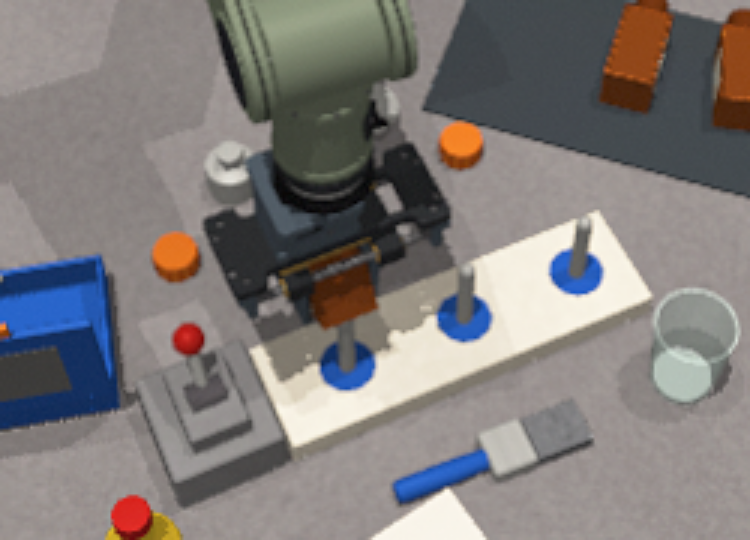

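```bash
python3 -m pendant '[{"xyz":[0,0.001,0.001],"jaw":0.6,"roll":0},{"xyz":[0,0.002,0.002],"jaw":0.6,"roll":0},{"xyz":[0,0.003,0.003],"jaw":0.6,"roll":0},{"xyz":[0,0.004,0.004],"jaw":0.6,"roll":0},{"xyz":[0,0.005,0.005],"jaw":0.6,"roll":0},{"xyz":[0,0.005,0.006],"jaw":0.6,"roll":0},{"xyz":[0,0.005,0.006],"jaw":0.6,"roll":0},{"xyz":[0,0.005,0.006],"jaw":0.6,"roll":0}]' 4;
python3 tilt.py b4
```

```text
time_s: 15.9
ee_pos: [598.8, -63.0, 89.3]
ee_rot: [180.0, -0.0, 86.0]
force: [-2.6, 0.7, 1.0]
gripper_width: 47.7
scene [262. 269.] 40 T -1.8
-25 7 [75. 76. 79.]
-15 6 [50. 51. 54.]
-5 27 [46. 50. 54.]
scene [265. 280.] 237 T -1.2
-35 74 [14. 20. 26.]
-25 119 [20. 28. 37.]
-15 42 [31. 36. 39.]
```

```bash
cat > pf.py <<'E'
import sys
from meas import *
def run(f,g,yaw,n='scene'):
    im=cv2.imread(f'pics/{f}{n}.png'); d=np.load(f'pics/{f}{n}.npy')
    a=np.radians(yaw); ty=np.array([np.sin(a),-np.cos(a)]); tx=np.array([np.cos(a),np.sin(a)])
    B=[]
    for c,A,m,Q in comps(n,im,d,(3,120,50),(14,255,255),30):
        q=Q-(np.array(g)+[0,0,18.8]); S=-q[:,:2]@ty; T=q[:,:2]@tx
        k=(S>-60)&(S<15)&(abs(T)<22)&(abs(q[:,2])<58); B.append(np.c_[S,T,q[:,2]][k])
    B=np.vstack(B)
    best=None; rng=np.random.default_rng(0)
    for _ in range(300):
        p=B[rng.choice(len(B),3,False)]; nn=np.cross(p[1]-p[0],p[2]-p[0]); L=np.linalg.norm(nn)
        if L<50: continue
        nn/=L; k=abs((B-p[0])@nn)<2.5
        if best is None or k.sum()>best.sum(): best=k
    X=B[best]; nn=np.linalg.svd(X-X.mean(0))[2][2]; nn*=np.sign(nn[2]) 
    print(f,len(B),best.sum(),'normal',nn.round(2),'tilt if base face',np.degrees(np.arctan2(nn[2],-nn[0])).round(1),'dist',(X.mean(0)@nn).round(1),'mean',X.mean(0).round(1))
if __name__=='__main__':
    if len(sys.argv)>2: run(sys.argv[1],eval(sys.argv[2]),86)
    else:
        s=env.state(); snap('scene',sys.argv[1]+'scene'); run(sys.argv[1],s['ee_pos'],s['ee_rot'][2])
E
python3 pf.py b3 593.8,-62.5,94.9; python3 pf.py b4 598.8,-63,89.3; python3 pf.py b2 594.8,-61.8,130.5
```

```text
b3 313 208 normal [-0.87 -0.03  0.49] tilt if base face 29.4 dist 39.1 mean [-30.3   0.5  25.8]
b4 244 173 normal [-0.77 -0.02  0.64] tilt if base face 39.8 dist 38.0 mean [-23.9   0.6  30.7]
b2 463 228 normal [-0.02  0.02  1.  ] tilt if base face 88.7 dist 22.1 mean [-23.9   1.2  21.5]
```

```bash
python3 -m pendant '[{"xyz":[0,-0.003,-0.02],"jaw":0.6,"roll":0},{"xyz":[0,-0.003,-0.05],"jaw":0.6,"roll":0},{"xyz":[0,-0.003,-0.09],"jaw":0.6,"roll":0},{"xyz":[0,0.02,-0.09],"jaw":0.6,"roll":0},{"xyz":[0,0.06,-0.09],"jaw":0.6,"roll":0},{"xyz":[0,0.1,-0.09],"jaw":0.6,"roll":0},{"xyz":[0,0.125,-0.08],"jaw":0.6,"roll":0},{"xyz":[0,0.125,-0.05],"jaw":0.6,"roll":0}]' 4;
python3 pf.py b5; python3 go.py 718 -71 85 86
```

```text
time_s: 17.0
ee_pos: [727.8, -72.6, 140.1]
ee_rot: [179.5, 0.1, 86.0]
force: [0.2, 0.7, -0.8]
gripper_width: 48.2
b5 272 203 normal [-0.79 -0.05  0.61] tilt if base face 37.8 dist 38.0 mean [-24.7   1.6  30.3]
shift m [ 0.0008 -0.0055  0.0491] roll -0.0 | tcp [723.6 -72.1 134.1] [-179.8    0.    86. ] w 47.8 t 17.1 F [-1.9  0.  -4.1] q6 -92.6
```

```bash
python3 -m pendant '[{"xyz":[0,0.0,0.03],"jaw":0.6,"roll":0},{"xyz":[0,0.0,0.05],"jaw":0.6,"roll":0},{"xyz":[0,0,0.05],"jaw":0.6,"roll":0},{"xyz":[0,-0.01,0.05],"jaw":0.6,"roll":0},{"xyz":[0,-0.02,0.047],"jaw":0.6,"roll":0},{"xyz":[0,-0.03,0.043],"jaw":0.6,"roll":0},{"xyz":[0,-0.035,0.04],"jaw":0.6,"roll":0},{"xyz":[0,-0.035,0.04],"jaw":0.6,"roll":0}]' 4;
python3 pf.py b6;python3 -c "
from h import *
im=cv2.imread('pics/b6scene.png'); cv2.imwrite('pics/s3c.png',cv2.resize(im[200:380,150:400],None,fx=3,fy=3))"; python3 go.py 657 -67 98 86
```

```text
time_s: 18.05
ee_pos: [688.0, -69.2, 100.2]
ee_rot: [180.0, -0.0, 86.0]
force: [2.3, 0.2, 0.6]
gripper_width: 48.1
b6 297 222 normal [-0.6   0.01  0.8 ] tilt if base face 52.8 dist 53.2 mean [-34.    0.2  41. ]
shift m [ 0.     -0.0311  0.0017] roll -0.0 | tcp [688.  -69.2  99.7] [-180.   -0.   86.] w 48.0 t 18.1 F [ 2.5 -0.1  1.4] q6 -92.7
```

View pics/s3c.png

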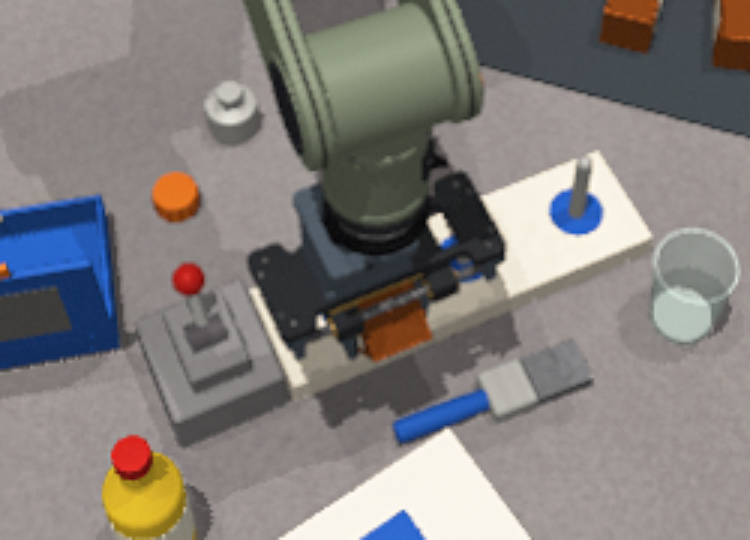

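```bash
python3 -m pendant '[{"xyz":[0,-0.003,-0.003],"jaw":0.6,"roll":0},{"xyz":[0,-0.007,-0.006],"jaw":0.6,"roll":0},{"xyz":[0,-0.011,-0.009],"jaw":0.6,"roll":0},{"xyz":[0,-0.015,-0.011],"jaw":0.6,"roll":0},{"xyz":[0,-0.02,-0.013],"jaw":0.6,"roll":0},{"xyz":[0,-0.025,-0.014],"jaw":0.6,"roll":0},{"xyz":[0,-0.03,-0.014],"jaw":0.6,"roll":0},{"xyz":[0,-0.03,-0.014],"jaw":0.6,"roll":0}]' 4;
python3 pf.py b7; python3 go.py 657 -67 98 86; python3 -c "
from h import *
snap('top','b7top')
im=cv2.imread('pics/b7scene.png')[200:350,180:330]; t=cv2.imread('pics/b7top.png')[100:250,270:420]; cv2.imwrite('pics/s4c.png',cv2.resize(np.hstack([im,t]),None,fx=2.6,fy=2.6))"
```

```text
time_s: 19.1
ee_pos: [657.9, -67.2, 113.5]
ee_rot: [-180.0, -0.0, 86.0]
force: [1.1, 0.2, 0.1]
gripper_width: 47.9
b7 318 179 normal [ 0.97 -0.    0.23] tilt if base face 166.4 dist -28.7 mean [-33.1  -0.3  14.9]
shift m [ 0.0001 -0.0009  0.0153] roll -0.0 | tcp [657.9 -67.2 113.3] [-179.9   -0.    86. ] w 48.0 t 19.1 F [ 0.7 -0.   0.2] q6 -92.8
```

View pics/s4c.png

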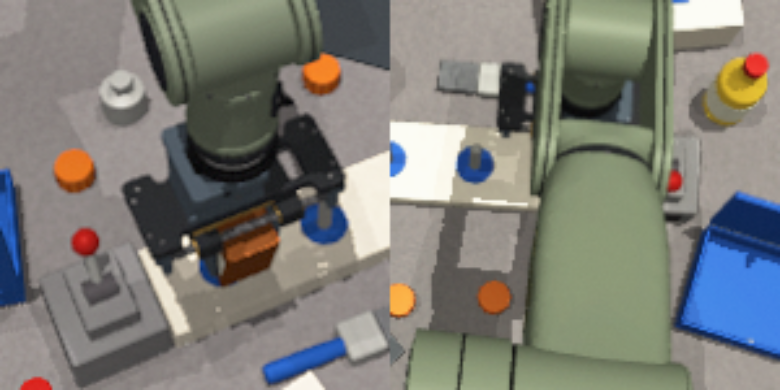

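```bash
python3 -m pendant '[{"xyz":[0,-0.003,0],"jaw":0.6,"roll":0},{"xyz":[0,-0.006,0],"jaw":0.6,"roll":0},{"xyz":[0,-0.009,-0.001],"jaw":0.6,"roll":0},{"xyz":[0,-0.012,-0.001],"jaw":0.6,"roll":0},{"xyz":[0,-0.014,-0.001],"jaw":0.6,"roll":0},{"xyz":[0,-0.014,-0.001],"jaw":0.6,"roll":0},{"xyz":[0,-0.011,-0.001],"jaw":0.6,"roll":0},{"xyz":[0,-0.008,-0.001],"jaw":0.6,"roll":0}]' 4;
python3 - <<'E'
s=open('pf.py').read()
s=s.replace("'mean',X.mean(0).round(1))","'mean',X.mean(0).round(1),'zmax',np.percentile(X[:,2],98).round(1),'zmin',X[:,2].min().round(1),'T',np.percentile(X[:,1],[2,98]).round(1))")
open('pf.py','w').write(s)
E
python3 pf.py b8; python3 pf.py b7 657.9,-67.2,113.5;python3 go.py 657 -67 98 86
```

```text
time_s: 20.2
ee_pos: [649.7, -66.5, 113.7]
ee_rot: [-179.8, -0.0, 86.0]
force: [0.9, -0.1, -0.2]
gripper_width: 48.1
b8 348 303 normal [1.   0.01 0.04] tilt if base face 177.9 dist -36.6 mean [-37.2  -0.   15.7] zmax 56.8 zmin -33.7 T [-21.4  21.2]
b7 318 179 normal [0.97 0.   0.23] tilt if base face 166.4 dist -28.7 mean [-33.1  -0.3  14.9] zmax 53.0 zmin -38.0 T [-21.3  20.8]
shift m [0.0001 0.0067 0.0158] roll -0.0 | tcp [650.4 -66.6 113.8] [-179.9   -0.    86. ] w 47.8 t 20.2 F [ 0.2  0.4 -0.6] q6 -92.9
```

```bash
python3 -m pendant '[{"xyz":[0,0.002,-0.02],"jaw":0.6,"roll":0},{"xyz":[0,0.002,-0.045],"jaw":0.6,"roll":0},{"xyz":[0,0,-0.062],"jaw":0.6,"roll":0},{"xyz":[0,-0.01,-0.062],"jaw":0.6,"roll":0},{"xyz":[0,-0.02,-0.062],"jaw":0.6,"roll":0},{"xyz":[0,-0.03,-0.062],"jaw":0.6,"roll":0},{"xyz":[0,-0.036,-0.062],"jaw":0.6,"roll":0},{"xyz":[0,-0.036,-0.062],"jaw":0.6,"roll":0}]' 5;
python3 pf.py b9; python3 go.py 657 -67 98 86
```

```text
time_s: 21.25
ee_pos: [614.1, -64.1, 176.4]
ee_rot: [-180.0, -0.0, 86.0]
force: [-1.0, 0.1, -1.3]
gripper_width: 47.8
b9 400 339 normal [1.   0.   0.04] tilt if base face 178.0 dist -36.7 mean [-37.3  -0.   15.5] zmax 57.0 zmin -32.5 T [-20.6  20.7]
shift m [0.0001 0.0425 0.0784] roll -0.0 | tcp [614.5 -64.1 176.4] [180.  -0.  86.] w 48.1 t 21.3 F [ 0.5 -0.4 -0.5] q6 -93.0
```

```bash
python3 -m pendant '[{"xyz":[0,0,0.012],"jaw":0.6,"roll":0},{"xyz":[0,0,0.024],"jaw":0.6,"roll":0},{"xyz":[0,0,0.036],"jaw":0.6,"roll":0},{"xyz":[0,0,0.05],"jaw":0.6,"roll":0},{"xyz":[0,0,0.065],"jaw":0.6,"roll":0},{"xyz":[0,0,0.08],"jaw":0.6,"roll":0},{"xyz":[0,0,0.09],"jaw":0.6,"roll":0},{"xyz":[0,0,0.1],"jaw":0.6,"roll":0}]' 5;
python3 pf.py b10; python3 go.py 657 -67 98 86
```

```text
time_s: 22.3
ee_pos: [614.7, -64.1, 75.8]
ee_rot: [180.0, -0.0, 86.0]
force: [0.1, 0.4, -0.4]
gripper_width: 48.2
b10 325 279 normal [1.   0.02 0.03] tilt if base face 178.1 dist -36.6 mean [-37.1  -0.2  15.2] zmax 56.5 zmin -34.5 T [-20.5  21.4]
shift m [ 0.0001  0.0432 -0.0235] roll -0.0 | tcp [613.9 -64.   74.5] [-179.9   -0.    86. ] w 47.9 t 22.4 F [-0.8  0.3 -2.5] q6 -93.0
```

```bash
python3 -m pendant '[{"xyz":[0,0,0.001],"jaw":0.3,"roll":0},{"xyz":[0,0,0.001],"jaw":0.15,"roll":0},{"xyz":[0,0,0.001],"jaw":0.15,"roll":0},{"xyz":[0,0,-0.02],"jaw":0.15,"roll":0},{"xyz":[0,0,-0.06],"jaw":0.15,"roll":0},{"xyz":[0,0,-0.1],"jaw":0.15,"roll":0},{"xyz":[0,0,-0.12],"jaw":0.15,"roll":0},{"xyz":[0,0,-0.12],"jaw":0.15,"roll":0}]' 5; python3 go.py 467.4 332.9 150 43.3
```

```text
time_s: 23.35
ee_pos: [615.7, -64.3, 198.6]
ee_rot: [179.7, 0.0, 86.0]
force: [-0.9, -1.1, -0.9]
gripper_width: 77.3
shift m [ 0.3858 -0.1759  0.0477] roll 42.7 | tcp [615.7 -64.3 198.6] [179.7   0.   86. ] w 77.3 t 23.4 F [-0.9 -1.1 -0.9] q6 -93.0
```

```bash
python3 -m pendant '[{"xyz":[0.05,-0.022,0],"jaw":0.1,"roll":5},{"xyz":[0.1,-0.044,0],"jaw":0.1,"roll":11},{"xyz":[0.15,-0.066,0],"jaw":0.1,"roll":17},{"xyz":[0.2,-0.088,0],"jaw":0.1,"roll":23},{"xyz":[0.25,-0.11,0],"jaw":0.1,"roll":29},{"xyz":[0.3,-0.135,0.02],"jaw":0.1,"roll":35},{"xyz":[0.35,-0.157,0.04],"jaw":0.1,"roll":41},{"xyz":[0.385,-0.175,0.05],"jaw":0.1,"roll":42.7}]' 4; python3 -m pendant '[{"xyz":[0,0,0.0],"jaw":0.1,"roll":0},{"xyz":[0,0,0],"jaw":0.1,"roll":0},{"xyz":[0,0,0],"jaw":0.1,"roll":0},{"xyz":[0,0,0],"jaw":0.1,"roll":0},{"xyz":[0,0,0.02],"jaw":0.1,"roll":0},{"xyz":[0,0,0.04],"jaw":0.1,"roll":0},{"xyz":[0,0,0.06],"jaw":0.1,"roll":0},{"xyz":[0,0,0.06],"jaw":0.1,"roll":0}]' 4; python3 go.py 467.4 332.9 10.5 43.3; python3 - <<'E'
from meas import *
for n in('scene',):
    im,d=snap(n,'c1'+n)
    hsv=cv2.cvtColor(im,cv2.COLOR_BGR2HSV)
    for c,a,m,Q in comps(n,im,d,(3,120,50),(14,255,255),200):
        print(n,c.round(),a,np.percentile(Q,2,axis=0).round(),np.percentile(Q,98,axis=0).round())
E
```

```text
time_s: 24.35
ee_pos: [464.8, 333.4, 143.9]
ee_rot: [-180.0, 0.2, 43.3]
force: [1.3, -0.0, -0.5]
gripper_width: 82.3
time_s: 25.35
ee_pos: [466.4, 331.0, 85.4]
ee_rot: [-180.0, 0.2, 43.2]
force: [0.5, 0.6, -0.1]
gripper_width: 82.1
shift m [ 0.0023 -0.0006  0.0749] roll -0.1 | tcp [466.4 331.   85.4] [-180.     0.2   43.2] w 82.1 t 25.4 F [ 0.5  0.6 -0.1] q6 -9.0
scene [167.  84.] 208 [-972.  107. -550.] [-761.  260. -381.]
scene [362. 198.] 621 [417. 291.   3.] [510. 386.  58.]
scene [398. 204.] 639 [480. 371.   9.] [582. 455.  57.]
scene [208. 265.] 208 [ 431. -165.    2.] [ 468. -128.   28.]
scene [266. 286.] 695 [605. -88.  43.] [651. -42. 153.]
```

```bash
python3 -m pendant '[{"xyz":[0.002,0,0.02],"jaw":0.1,"roll":0},{"xyz":[0.002,0,0.04],"jaw":0.1,"roll":0},{"xyz":[0.002,0,0.06],"jaw":0.1,"roll":0},{"xyz":[0.002,0,0.075],"jaw":0.1,"roll":0},{"xyz":[0.002,0,0.075],"jaw":0.6,"roll":0},{"xyz":[0.002,0,0.075],"jaw":0.6,"roll":0},{"xyz":[0.002,0,0.075],"jaw":0.6,"roll":0},{"xyz":[0.002,0,0.075],"jaw":0.6,"roll":0}]' 4; python3 -m pendant '[{"xyz":[0,0,0],"jaw":0.6,"roll":0},{"xyz":[0,0,-0.04],"jaw":0.6,"roll":0},{"xyz":[0,0,-0.08],"jaw":0.6,"roll":-5},{"xyz":[0,0,-0.12],"jaw":0.6,"roll":-12},{"xyz":[0,0,-0.16],"jaw":0.6,"roll":-20},{"xyz":[0,0,-0.19],"jaw":0.6,"roll":-29},{"xyz":[0,0,-0.19],"jaw":0.6,"roll":-38},{"xyz":[0,0,-0.19],"jaw":0.6,"roll":-42.8}]' 4; python3 pf.py c2; python3 go.py 609.5 157 150 86
```

```text
time_s: 26.4
ee_pos: [468.6, 333.7, 12.1]
ee_rot: [180.0, -0.1, 43.3]
force: [-0.4, -1.1, 0.6]
gripper_width: 48.5
time_s: 27.4
ee_pos: [468.4, 333.6, 201.8]
ee_rot: [180.0, -0.0, 86.3]
force: [0.3, 1.2, -0.8]
gripper_width: 48.1
c2 401 157 normal [1. 0. 0.] tilt if base face 179.9 dist -41.4 mean [-41.4  -0.2   0.1] zmax 23.0 zmin -26.5 T [-20.9  20.7]
shift m [-0.1671  0.1522  0.0515] roll 0.4 | tcp [468.3 333.5 201.5] [180.   -0.   86.4] w 47.6 t 27.4 F [-0.2 -0.4 -1.3] q6 -52.0
```

```bash
python3 -m pendant '[{"xyz":[-0.03,0.025,0],"jaw":0.6,"roll":0},{"xyz":[-0.06,0.05,0],"jaw":0.6,"roll":0},{"xyz":[-0.09,0.08,0],"jaw":0.6,"roll":0.4},{"xyz":[-0.12,0.11,0.01],"jaw":0.6,"roll":0.4},{"xyz":[-0.15,0.13,0.03],"jaw":0.6,"roll":0.4},{"xyz":[-0.167,0.151,0.05],"jaw":0.6,"roll":0.4},{"xyz":[-0.167,0.151,0.06],"jaw":0.6,"roll":0.4},{"xyz":[-0.167,0.151,0.065],"jaw":0.6,"roll":0.4}]' 4;
python3 go.py 609.5 157 93 86
```

```text
time_s: 28.45
ee_pos: [607.1, 157.3, 135.4]
ee_rot: [-179.9, -0.0, 85.7]
force: [0.1, 0.8, 0.4]
gripper_width: 47.7
shift m [-0.0001  0.0025  0.0424] roll -0.3 | tcp [607.1 157.3 135.4] [-179.9   -0.    85.7] w 47.7 t 28.4 F [0.1 0.8 0.4] q6 -72.3
```

```bash
python3 -m pendant '[{"xyz":[0,0,0.006],"jaw":0.6,"roll":0},{"xyz":[0,0,0.012],"jaw":0.6,"roll":0},{"xyz":[0,0,0.018],"jaw":0.6,"roll":0},{"xyz":[0,0,0.024],"jaw":0.6,"roll":0},{"xyz":[0,0,0.029],"jaw":0.6,"roll":0},{"xyz":[0,0,0.034],"jaw":0.6,"roll":0},{"xyz":[0,0.001,0.039],"jaw":0.6,"roll":0},{"xyz":[0,0.002,0.043],"jaw":0.6,"roll":0}]' 4;
python3 pf.py c3; python3 -m pendant '[{"xyz":[0,0.002,0.001],"jaw":0.6,"roll":0},{"xyz":[0,0.004,0.002],"jaw":0.6,"roll":0},{"xyz":[0,0.005,0.002],"jaw":0.6,"roll":0},{"xyz":[0,0.005,0.002],"jaw":0.6,"roll":0},{"xyz":[0,0.002,-0.02],"jaw":0.6,"roll":0},{"xyz":[0,0.001,-0.05],"jaw":0.6,"roll":0},{"xyz":[0,0,-0.09],"jaw":0.6,"roll":0},{"xyz":[0,0,-0.09],"jaw":0.6,"roll":0}]' 4;python3 pf.py c4;python3 go.py 739 148 139 86
```

```text
time_s: 29.45
ee_pos: [609.6, 156.6, 93.0]
ee_rot: [-180.0, -0.0, 85.7]
force: [-3.1, 2.6, 2.4]
gripper_width: 47.8
c3 235 156 normal [-0.88  0.02  0.47] tilt if base face 28.3 dist 36.7 mean [-28.8   0.9  23.9] zmax 42.4 zmin 7.0 T [-21.1  20.8]
time_s: 30.5
ee_pos: [612.9, 156.3, 187.2]
ee_rot: [179.4, -0.1, 85.7]
force: [0.7, 0.1, -0.4]
gripper_width: 48.3
c4 274 183 normal [-0.79 -0.02  0.61] tilt if base face 37.8 dist 34.7 mean [-23.    1.2  27. ] zmax 49.5 zmin 10.9 T [-20.6  20.8]
shift m [0.0015 0.1276 0.0465] roll -0.3 | tcp [611.4 156.1 184.9] [179.7  -0.   85.7] w 47.7 t 30.6 F [ 0.1  0.  -0.7] q6 -72.3
```

```bash
python3 go.py 731 38 185 86
```

```text
shift m [-0.1088  0.1282  0.0005] roll -0.3 | tcp [611.4 156.1 184.9] [179.7  -0.   85.7] w 47.7 t 30.6 F [ 0.1  0.  -0.7] q6 -72.3
```

```bash
python3 -m pendant '[{"xyz":[-0.025,0.03,0],"jaw":0.6,"roll":0},{"xyz":[-0.05,0.06,0],"jaw":0.6,"roll":0},{"xyz":[-0.08,0.09,0],"jaw":0.6,"roll":0},{"xyz":[-0.1,0.12,0],"jaw":0.6,"roll":0},{"xyz":[-0.109,0.128,0],"jaw":0.6,"roll":0},{"xyz":[-0.109,0.128,0.02],"jaw":0.6,"roll":0},{"xyz":[-0.109,0.128,0.04],"jaw":0.6,"roll":0},{"xyz":[-0.109,0.128,0.05],"jaw":0.6,"roll":0}]' 4;python3 pf.py c5;python3 go.py 731 38 89 86
```

```text
time_s: 31.55
ee_pos: [727.7, 38.5, 131.1]
ee_rot: [-179.8, 0.0, 85.7]
force: [-0.2, -0.8, -0.5]
gripper_width: 47.7
c5 240 179 normal [-0.83 -0.01  0.55] tilt if base face 33.4 dist 34.9 mean [-24.7   1.2  25.9] zmax 49.4 zmin 9.5 T [-21.   21.2]
shift m [-0.0002  0.0038  0.0413] roll -0.3 | tcp [727.4  38.5 130.3] [-179.7    0.    85.7] w 48.0 t 31.6 F [-0.8  0.5 -2. ] q6 -83.6
```

```bash
python3 -m pendant '[{"xyz":[0,0.003,0.025],"jaw":0.6,"roll":0.3},{"xyz":[0,0.003,0.046],"jaw":0.6,"roll":0.3},{"xyz":[0,0.003,0.046],"jaw":0.6,"roll":0.3},{"xyz":[0,-0.004,0.044],"jaw":0.6,"roll":0.3},{"xyz":[0,-0.010,0.038],"jaw":0.6,"roll":0.3},{"xyz":[0,-0.016,0.032],"jaw":0.6,"roll":0.3},{"xyz":[0,-0.022,0.027],"jaw":0.6,"roll":0.3},{"xyz":[0,-0.022,0.027],"jaw":0.6,"roll":0.3}]' 4;python3 pf.py c6;python3 go.py 665 43 115 86
```

```text
time_s: 32.6
ee_pos: [707.3, 39.9, 107.9]
ee_rot: [179.9, -0.0, 85.4]
force: [2.4, -0.3, 0.8]
gripper_width: 48.0
c6 245 177 normal [-0.69  0.01  0.72] tilt if base face 46.4 dist 42.0 mean [-26.9   1.3  32.4] zmax 49.5 zmin 19.3 T [-21.1  21.2]
shift m [-0.0002 -0.0424 -0.0078] roll -0.6 | tcp [707.3  39.8 107.2] [179.9  -0.   85.4] w 47.7 t 32.6 F [ 2.6 -0.3  0.7] q6 -83.1
```

```bash
python3 -m pendant '[{"xyz":[0,-0.006,-0.004],"jaw":0.6,"roll":-0.6},{"xyz":[0,-0.012,-0.008],"jaw":0.6,"roll":-0.6},{"xyz":[0,-0.018,-0.011],"jaw":0.6,"roll":-0.6},{"xyz":[0,-0.024,-0.013],"jaw":0.6,"roll":-0.6},{"xyz":[0,-0.030,-0.015],"jaw":0.6,"roll":-0.6},{"xyz":[0,-0.036,-0.016],"jaw":0.6,"roll":-0.6},{"xyz":[0,-0.042,-0.016],"jaw":0.6,"roll":-0.6},{"xyz":[0,-0.042,-0.016],"jaw":0.6,"roll":-0.6}]' 4;python3 pf.py c7;python3 go.py 665 43 115 86
```

```text
time_s: 33.65
ee_pos: [664.4, 43.3, 122.4]
ee_rot: [-179.9, -0.0, 86.0]
force: [0.5, 0.1, -0.1]
gripper_width: 48.2
c7 365 216 normal [0.99 0.02 0.17] tilt if base face 170.4 dist -29.8 mean [-31.2  -1.2   5.7] zmax 46.3 zmin -45.2 T [-21.2  20.6]
shift m [-0.0003  0.0005  0.0072] roll -0.0 | tcp [664.5  43.3 122.2] [-179.9   -0.    86. ] w 48.1 t 33.7 F [ 0.7 -0.2 -0.6] q6 -83.3
```

```bash
python3 -m pendant '[{"xyz":[0,-0.003,0],"jaw":0.6,"roll":0},{"xyz":[0,-0.006,0],"jaw":0.6,"roll":0},{"xyz":[0,-0.009,0],"jaw":0.6,"roll":0},{"xyz":[0,-0.012,0],"jaw":0.6,"roll":0},{"xyz":[0,-0.012,0],"jaw":0.6,"roll":0},{"xyz":[0,-0.006,-0.01],"jaw":0.6,"roll":0},{"xyz":[0,-0.003,-0.04],"jaw":0.6,"roll":0},{"xyz":[0,-0.003,-0.07],"jaw":0.6,"roll":0}]' 4;python3 pf.py c8;python3 go.py 652 154.9 190 86
```

```text
time_s: 34.7
ee_pos: [662.1, 43.4, 193.0]
ee_rot: [-179.9, 0.0, 86.0]
force: [0.4, -1.0, -0.6]
gripper_width: 48.5
c8 509 379 normal [-1.   -0.01  0.01] tilt if base face 0.3 dist 35.6 mean [-35.5  -0.5  11. ] zmax 53.1 zmin -39.7 T [-21.1  20.9]
shift m [ 0.1103 -0.0201  0.0081] roll -0.0 | tcp [664.2  43.5 198.1] [ 1.796e+02 -1.000e-01  8.600e+01] w 48.0 t 34.8 F [1.8 0.8 3.2] q6 -83.2
```

```bash
python3 -m pendant '[{"xyz":[0.02,-0.01,0],"jaw":0.6,"roll":0},{"xyz":[0.04,-0.02,0],"jaw":0.6,"roll":0},{"xyz":[0.06,-0.028,0],"jaw":0.6,"roll":0},{"xyz":[0.08,-0.033,0],"jaw":0.6,"roll":0},{"xyz":[0.1,-0.04,0],"jaw":0.6,"roll":0},{"xyz":[0.11,-0.042,0],"jaw":0.6,"roll":0},{"xyz":[0.11,-0.042,0],"jaw":0.6,"roll":0},{"xyz":[0.11,-0.042,0],"jaw":0.6,"roll":0}]' 4;python3 pf.py c9;python3 go.py 629.5 155.7 80 86
```

```text
time_s: 35.75
ee_pos: [628.3, 155.6, 192.4]
ee_rot: [180.0, 0.0, 86.0]
force: [-0.4, -0.4, -1.3]
gripper_width: 47.7
c9 496 353 normal [-1.   -0.03  0.01] tilt if base face 0.5 dist 35.4 mean [-35.3  -0.4   9.8] zmax 53.4 zmin -41.8 T [-21.3  21. ]
shift m [0.0004 0.0011 0.1124] roll -0.0 | tcp [628.3 155.4 192.4] [180.   0.  86.] w 48.3 t 35.8 F [ 1.1  0.5 -0.2] q6 -73.1
```

```bash
python3 -m pendant '[{"xyz":[0,0.001,0.015],"jaw":0.6,"roll":0},{"xyz":[0,0.001,0.03],"jaw":0.6,"roll":0},{"xyz":[0,0.001,0.043],"jaw":0.6,"roll":0},{"xyz":[0,0.001,0.056],"jaw":0.6,"roll":0},{"xyz":[0,0.001,0.07],"jaw":0.6,"roll":0},{"xyz":[0,0.001,0.085],"jaw":0.6,"roll":0},{"xyz":[0,0.001,0.1],"jaw":0.6,"roll":0},{"xyz":[0,0.001,0.112],"jaw":0.6,"roll":0}]' 4;python3 pf.py c10;python3 -m pendant '[{"xyz":[0,0,0],"jaw":0.3,"roll":0},{"xyz":[0,0,0],"jaw":0.15,"roll":0},{"xyz":[0,0,0],"jaw":0.15,"roll":0},{"xyz":[0,0,-0.02],"jaw":0.15,"roll":0},{"xyz":[0,0,-0.06],"jaw":0.15,"roll":0},{"xyz":[0,0,-0.1],"jaw":0.15,"roll":0},{"xyz":[0,0,-0.12],"jaw":0.15,"roll":0},{"xyz":[0,0,-0.12],"jaw":0.15,"roll":0}]' 5; python3 go.py 536.9 409.1 150 55; python3 - <<'E'
from meas import *
im,d=snap('scene','c11')
for c,a,m,Q in comps('scene',im,d,(3,120,50),(14,255,255),200):
        print(c.round(),a,np.percentile(Q,2,axis=0).round(),np.percentile(Q,98,axis=0).round())
E
```

```text
time_s: 36.8
ee_pos: [628.9, 156.0, 79.3]
ee_rot: [-180.0, 0.0, 86.0]
force: [-1.1, -0.5, 4.8]
gripper_width: 48.0
c10 392 277 normal [-1.   -0.    0.01] tilt if base face 0.3 dist 35.6 mean [-35.6  -0.7  11.2] zmax 52.5 zmin -41.7 T [-20.7  20.7]
time_s: 37.85
ee_pos: [630.1, 156.3, 202.7]
ee_rot: [179.7, -0.1, 86.0]
force: [1.0, 0.2, -0.4]
gripper_width: 77.6
shift m [ 0.2456 -0.1109  0.0526] roll 31.0 | tcp [630.1 156.3 202.7] [ 1.797e+02 -1.000e-01  8.600e+01] w 77.6 t 37.9 F [ 1.   0.2 -0.4] q6 -73.1
[315.   6.] 228 [-723.  798. -201.] [-696.  989. -109.]
[398. 205.] 595 [476. 367.  10.] [584. 455.  59.]
[346. 254.] 679 [620. 133.  40.] [667. 177. 153.]
[266. 286.] 697 [604. -88.  45.] [650. -42. 153.]
[210. 278.] 216 [ 470. -178.    0.] [ 506. -140.   29.]
```

```bash
python3 -m pendant '[{"xyz":[0.03,-0.012,0],"jaw":0.1,"roll":4},{"xyz":[0.06,-0.025,0],"jaw":0.1,"roll":8},{"xyz":[0.1,-0.044,0],"jaw":0.1,"roll":13},{"xyz":[0.14,-0.06,0],"jaw":0.1,"roll":18},{"xyz":[0.18,-0.08,0],"jaw":0.1,"roll":23},{"xyz":[0.22,-0.1,0.02],"jaw":0.1,"roll":28},{"xyz":[0.2456,-0.111,0.05],"jaw":0.1,"roll":31},{"xyz":[0.2456,-0.111,0.1],"jaw":0.1,"roll":31}]' 4; python3 -m pendant '[{"xyz":[0,0,0],"jaw":0.1,"roll":0},{"xyz":[0,0,0],"jaw":0.1,"roll":0},{"xyz":[0,0,0],"jaw":0.1,"roll":0},{"xyz":[0,0,0],"jaw":0.1,"roll":0},{"xyz":[0,0,0],"jaw":0.1,"roll":0},{"xyz":[0,0,0],"jaw":0.1,"roll":0},{"xyz":[0,0,0],"jaw":0.1,"roll":0},{"xyz":[0,0,0],"jaw":0.1,"roll":0}]' 4;python3 go.py 536.9 409.1 11 55
```

```text
time_s: 38.9
ee_pos: [534.8, 411.3, 99.2]
ee_rot: [180.0, -0.1, 55.1]
force: [0.3, 0.3, -0.5]
gripper_width: 82.1
time_s: 39.9
ee_pos: [535.5, 408.8, 100.4]
ee_rot: [-180.0, -0.0, 55.0]
force: [-0.2, -0.2, -0.4]
gripper_width: 81.5
shift m [0.001  0.001  0.0894] roll -0.0 | tcp [535.5 408.8 100.4] [-180.   -0.   55.] w 81.5 t 39.9 F [-0.2 -0.2 -0.4] q6 -18.6
```

```bash
python3 -m pendant '[{"xyz":[0.001,0.001,0.025],"jaw":0.1,"roll":0},{"xyz":[0.001,0.001,0.05],"jaw":0.1,"roll":0},{"xyz":[0.001,0.001,0.075],"jaw":0.1,"roll":0},{"xyz":[0.001,0.001,0.089],"jaw":0.1,"roll":0},{"xyz":[0.001,0.001,0.089],"jaw":0.6,"roll":0},{"xyz":[0.001,0.001,0.089],"jaw":0.6,"roll":0},{"xyz":[0.001,0.001,0.089],"jaw":0.6,"roll":0},{"xyz":[0.001,0.001,0.089],"jaw":0.6,"roll":0}]' 4; python3 -m pendant '[{"xyz":[0,0,0],"jaw":0.6,"roll":0},{"xyz":[0,0,-0.04],"jaw":0.6,"roll":0},{"xyz":[0,0,-0.08],"jaw":0.6,"roll":-5},{"xyz":[0,0,-0.12],"jaw":0.6,"roll":-12},{"xyz":[0,0,-0.16],"jaw":0.6,"roll":-20},{"xyz":[0,0,-0.19],"jaw":0.6,"roll":-27},{"xyz":[0,0,-0.19],"jaw":0.6,"roll":-31},{"xyz":[0,0,-0.19],"jaw":0.6,"roll":-31}]' 4; python3 pf.py d2; python3 go.py 601.5 47.1 200 86
```

```text
time_s: 40.9
ee_pos: [537.3, 409.3, 12.4]
ee_rot: [180.0, -0.1, 55.0]
force: [0.5, -0.7, 2.3]
gripper_width: 48.5
time_s: 41.9
ee_pos: [536.7, 408.9, 201.5]
ee_rot: [-180.0, -0.0, 85.9]
force: [-0.8, -0.5, 0.0]
gripper_width: 48.1
d2 366 171 normal [-1.   -0.    0.03] tilt if base face 1.9 dist 40.2 mean [-40.2  -0.7   1.2] zmax 23.0 zmin -24.9 T [-21.3  21.1]
shift m [-0.3562  0.0904  0.0011] roll -0.1 | tcp [536.6 408.8 201. ] [-180.     0.    85.9] w 47.8 t 42.0 F [-0.4 -0.9 -1.3] q6 -49.6
```

```bash
python3 -m pendant '[{"xyz":[-0.05,0.012,0],"jaw":0.6,"roll":0},{"xyz":[-0.1,0.024,0],"jaw":0.6,"roll":0},{"xyz":[-0.15,0.037,0],"jaw":0.6,"roll":0},{"xyz":[-0.2,0.05,0],"jaw":0.6,"roll":0},{"xyz":[-0.25,0.063,0],"jaw":0.6,"roll":0},{"xyz":[-0.3,0.076,0],"jaw":0.6,"roll":0},{"xyz":[-0.335,0.085,0],"jaw":0.6,"roll":0},{"xyz":[-0.356,0.088,0],"jaw":0.6,"roll":0}]' 4; python3 -m pendant '[{"xyz":[0,0,0.02],"jaw":0.6,"roll":0},{"xyz":[0,0,0.04],"jaw":0.6,"roll":0},{"xyz":[0,0,0.06],"jaw":0.6,"roll":0},{"xyz":[0,0,0.068],"jaw":0.6,"roll":0},{"xyz":[0,0,0.068],"jaw":0.6,"roll":0},{"xyz":[0,0,0.068],"jaw":0.6,"roll":0},{"xyz":[0,0,0.068],"jaw":0.6,"roll":0},{"xyz":[0,0,0.068],"jaw":0.6,"roll":0}]' 4;python3 go.py 600 47.2 93 86
```

```text
time_s: 42.95
ee_pos: [599.7, 46.1, 200.7]
ee_rot: [-179.9, 0.0, 85.9]
force: [-0.5, 0.1, -0.7]
gripper_width: 47.8
time_s: 43.95
ee_pos: [600.1, 47.8, 134.0]
ee_rot: [179.9, -0.0, 86.0]
force: [0.5, -0.0, -0.9]
gripper_width: 47.9
shift m [-0.0006 -0.0001  0.041 ] roll -0.0 | tcp [600.1  47.8 134. ] [179.9  -0.   86. ] w 47.9 t 44.0 F [ 0.5 -0.  -0.9] q6 -82.5
```

Stage 1 tilt, same as before, with fewer checks.

```bash
python3 -m pendant '[{"xyz":[0,0,0.006],"jaw":0.6,"roll":0},{"xyz":[0,0,0.012],"jaw":0.6,"roll":0},{"xyz":[0,0,0.018],"jaw":0.6,"roll":0},{"xyz":[0,0,0.023],"jaw":0.6,"roll":0},{"xyz":[0,0,0.028],"jaw":0.6,"roll":0},{"xyz":[0,0,0.033],"jaw":0.6,"roll":0},{"xyz":[0,0.001,0.038],"jaw":0.6,"roll":0},{"xyz":[0,0.002,0.042],"jaw":0.6,"roll":0}]' 4;
 python3 -m pendant '[{"xyz":[0,0.002,0.001],"jaw":0.6,"roll":0},{"xyz":[0,0.004,0.002],"jaw":0.6,"roll":0},{"xyz":[0,0.006,0.002],"jaw":0.6,"roll":0},{"xyz":[0,0.006,0.002],"jaw":0.6,"roll":0},{"xyz":[0,0.002,-0.02],"jaw":0.6,"roll":0},{"xyz":[0,0.001,-0.05],"jaw":0.6,"roll":0},{"xyz":[0,0,-0.09],"jaw":0.6,"roll":0},{"xyz":[0,0,-0.09],"jaw":0.6,"roll":0}]' 4;python3 pf.py d4;python3 go.py 733 37.9 135 86
```

```text
time_s: 44.95
ee_pos: [601.8, 47.6, 91.1]
ee_rot: [-180.0, -0.0, 86.0]
force: [-2.5, -0.1, 1.9]
gripper_width: 48.2
time_s: 45.95
ee_pos: [605.3, 47.6, 185.2]
ee_rot: [179.4, -0.1, 86.0]
force: [0.1, -0.4, -0.8]
gripper_width: 48.1
d4 253 169 normal [-0.79 -0.05  0.62] tilt if base face 38.0 dist 32.8 mean [-20.1   1.6  27.7] zmax 50.1 zmin 12.1 T [-20.2  20.8]
shift m [-0.0006  0.1294  0.0486] roll -0.0 | tcp [603.7  47.6 182.9] [179.7  -0.   86. ] w 48.0 t 46.0 F [-0.7  0.6 -1.3] q6 -82.6
```

```bash
python3 -m pendant '[{"xyz":[0,0.03,0],"jaw":0.6,"roll":0},{"xyz":[0,0.07,0],"jaw":0.6,"roll":0},{"xyz":[0,0.11,0],"jaw":0.6,"roll":0},{"xyz":[0,0.128,0],"jaw":0.6,"roll":0},{"xyz":[0,0.129,0.02],"jaw":0.6,"roll":0},{"xyz":[0,0.129,0.05],"jaw":0.6,"roll":0},{"xyz":[0,0.129,0.08],"jaw":0.6,"roll":0},{"xyz":[0,0.129,0.095],"jaw":0.6,"roll":0}]' 4;python3 go.py 731 38 85 86
```

```text
time_s: 47.0
ee_pos: [729.2, 38.4, 82.6]
ee_rot: [-179.7, 0.0, 86.0]
force: [0.6, -0.2, 1.4]
gripper_width: 47.8
shift m [-0.0003  0.0018 -0.0024] roll -0.0 | tcp [729.2  38.4  82.6] [-179.7    0.    86. ] w 47.8 t 47.0 F [ 0.6 -0.2  1.4] q6 -83.9
```

```bash
python3 -m pendant '[{"xyz":[0,0,0.001],"jaw":0.6,"roll":0},{"xyz":[0,-0.004,-0.001],"jaw":0.6,"roll":0},{"xyz":[0,-0.008,-0.004],"jaw":0.6,"roll":0},{"xyz":[0,-0.012,-0.008],"jaw":0.6,"roll":0},{"xyz":[0,-0.016,-0.013],"jaw":0.6,"roll":0},{"xyz":[0,-0.020,-0.018],"jaw":0.6,"roll":0},{"xyz":[0,-0.024,-0.022],"jaw":0.6,"roll":0},{"xyz":[0,-0.026,-0.023],"jaw":0.6,"roll":0}]' 4;python3 pf.py d6;python3 -m pendant '[{"xyz":[0,-0.006,-0.004],"jaw":0.6,"roll":0},{"xyz":[0,-0.012,-0.008],"jaw":0.6,"roll":0},{"xyz":[0,-0.018,-0.011],"jaw":0.6,"roll":0},{"xyz":[0,-0.024,-0.013],"jaw":0.6,"roll":0},{"xyz":[0,-0.030,-0.015],"jaw":0.6,"roll":0},{"xyz":[0,-0.036,-0.016],"jaw":0.6,"roll":0},{"xyz":[0,-0.041,-0.016],"jaw":0.6,"roll":0},{"xyz":[0,-0.041,-0.016],"jaw":0.6,"roll":0}]' 4;python3 pf.py d7;python3 go.py 665 43 115 86
```

```text
time_s: 48.0
ee_pos: [704.8, 40.4, 110.1]
ee_rot: [179.9, -0.0, 86.0]
force: [3.0, -0.7, -0.0]
gripper_width: 48.2
d6 202 137 normal [-0.57 -0.01  0.82] tilt if base face 55.0 dist 39.8 mean [-24.3   2.1  31.5] zmax 44.5 zmin 22.2 T [-20.   20.5]
time_s: 49.05
ee_pos: [662.8, 43.4, 125.3]
ee_rot: [-179.9, -0.0, 86.0]
force: [-0.7, 0.2, -0.5]
gripper_width: 47.8
d7 396 271 normal [1.   0.01 0.07] tilt if base face 175.9 dist -29.0 mean [-29.4  -0.6   4. ] zmax 44.9 zmin -47.0 T [-21.1  20.8]
shift m [-0.0002  0.0022  0.0101] roll -0.0 | tcp [662.8  43.3 125.1] [-179.9   -0.    86. ] w 48.3 t 49.1 F [ 0.8 -0.4 -0.2] q6 -83.3
```

```bash
python3 -m pendant '[{"xyz":[0,0.003,-0.015],"jaw":0.6,"roll":0},{"xyz":[0,0.003,-0.04],"jaw":0.6,"roll":0},{"xyz":[0,0.002,-0.068],"jaw":0.6,"roll":0},{"xyz":[0,-0.008,-0.072],"jaw":0.6,"roll":0},{"xyz":[0,-0.018,-0.072],"jaw":0.6,"roll":0},{"xyz":[0,-0.028,-0.072],"jaw":0.6,"roll":0},{"xyz":[0,-0.029,-0.072],"jaw":0.6,"roll":0},{"xyz":[0,-0.029,-0.072],"jaw":0.6,"roll":0}]' 4;python3 pf.py d8;python3 go.py 633.5 44.9 92 86
```

```text
time_s: 50.1
ee_pos: [634.6, 45.3, 197.1]
ee_rot: [-180.0, -0.0, 86.0]
force: [0.4, 0.0, -0.6]
gripper_width: 48.1
d8 472 323 normal [1.   0.01 0.07] tilt if base face 176.1 dist -29.3 mean [-29.6  -0.6   3.2] zmax 44.8 zmin -47.3 T [-21.1  20.9]
shift m [-0.0005 -0.0013  0.1051] roll -0.0 | tcp [634.8  45.3 197.1] [-180.   -0.   86.] w 47.7 t 50.1 F [ 0.2  0.3 -0.1] q6 -82.9
```

```bash
python3 -m pendant '[{"xyz":[0,-0.0013,0.015],"jaw":0.6,"roll":0},{"xyz":[0,-0.0013,0.03],"jaw":0.6,"roll":0},{"xyz":[0,-0.0013,0.043],"jaw":0.6,"roll":0},{"xyz":[0,-0.0013,0.056],"jaw":0.6,"roll":0},{"xyz":[0,-0.0013,0.07],"jaw":0.6,"roll":0},{"xyz":[0,-0.0013,0.085],"jaw":0.6,"roll":0},{"xyz":[0,-0.0013,0.098],"jaw":0.6,"roll":0},{"xyz":[0,-0.0013,0.109],"jaw":0.6,"roll":0}]' 4;python3 pf.py d10;python3 -m pendant '[{"xyz":[0,0,0.001],"jaw":0.3,"roll":0},{"xyz":[0,0,0.001],"jaw":0.15,"roll":0},{"xyz":[0,0,0.001],"jaw":0.15,"roll":0},{"xyz":[0,0,-0.02],"jaw":0.15,"roll":0},{"xyz":[0,0,-0.06],"jaw":0.15,"roll":0},{"xyz":[0,0,-0.1],"jaw":0.15,"roll":0},{"xyz":[0,0,-0.12],"jaw":0.15,"roll":0},{"xyz":[0,0,-0.12],"jaw":0.15,"roll":0}]' 5; python3 - <<'E'
from meas import *
im,d=snap('scene','d11')
for c,a,m,Q in comps('scene',im,d,(3,120,50),(14,255,255),200):
        print(c.round(),a,np.percentile(Q,2,axis=0).round(),np.percentile(Q,98,axis=0).round())
for c,a,m,Q in comps('scene',im,d,(5,170,195),(22,255,255),40):
        print('or',c.round(1),a,np.median(Q,0).round(),onz('scene',*c,24).round(1))
cv2.imwrite('pics/s5c.png',cv2.resize(im[160:400,80:420],None,fx=2.3,fy=2.3))
E
python3 go.py 465 -20 150 86
```

```text
time_s: 51.15
ee_pos: [633.4, 45.4, 87.5]
ee_rot: [-180.0, -0.0, 86.0]
force: [-0.1, -0.1, -0.4]
gripper_width: 47.8
d10 376 260 normal [1.   0.01 0.08] tilt if base face 175.7 dist -29.3 mean [-29.6  -0.8   3. ] zmax 45.3 zmin -50.0 T [-21.   20.8]
time_s: 52.2
ee_pos: [634.5, 45.4, 210.7]
ee_rot: [179.7, -0.0, 86.0]
force: [-0.1, 0.3, -0.2]
gripper_width: 77.5
[302.  41.] 243 [-871.  815. -478.] [-750.  982. -389.]
[173.  81.] 245 [-956.  107. -516.] [-773.  291. -384.]
[346. 254.] 676 [619. 133.  49.] [667. 177. 153.]
[307. 269.] 693 [610.  23.  43.] [658.  67. 154.]
[266. 286.] 692 [605. -88.  43.] [650. -42. 154.]
[210. 278.] 219 [ 470. -178.    2.] [ 507. -140.   29.]
or [266.6 244. ] 127 [469.  20.  24.] [469.8  20.5  24. ]
or [209.3 276.4] 144 [ 489. -159.   24.] [ 488.3 -159.1   24. ]
or [138.6 290.9] 47 [ 542. -335.  186.] [ 440.5 -335.8   24. ]
shift m [-0.077  -0.1636  0.0586] roll -0.0 | tcp [633.5  45.4 208.9] [179.9  -0.   86. ] w 77.6 t 52.2 F [ 0.5  0.4 -0.1] q6 -82.9
```

View pics/s5c.png

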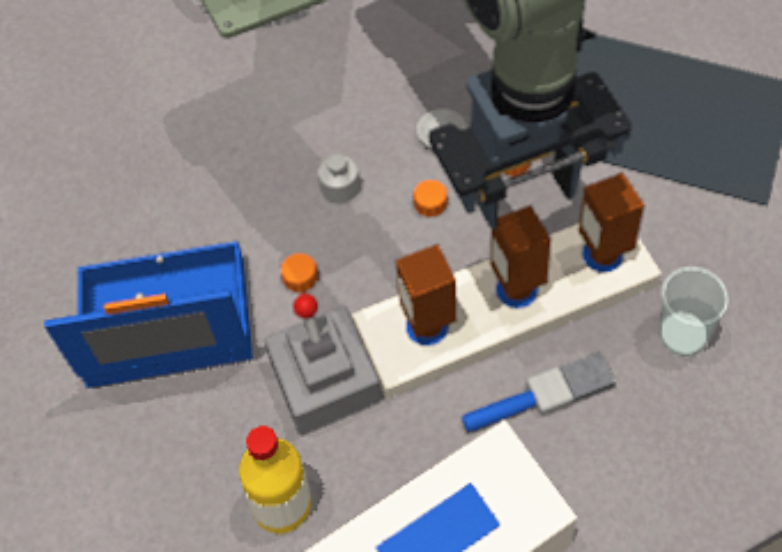

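```bash
python3 go.py 463.9 139.6 90 72
```

```text
shift m [ 0.0821 -0.176   0.1187] roll 14.0 | tcp [633.5  45.4 208.9] [179.9  -0.   86. ] w 77.6 t 52.2 F [ 0.5  0.4 -0.1] q6 -82.9
```

```bash
python3 -m pendant '[{"xyz":[0.01,-0.03,0],"jaw":0.15,"roll":2},{"xyz":[0.03,-0.07,0],"jaw":0.15,"roll":5},{"xyz":[0.05,-0.11,0],"jaw":0.15,"roll":8},{"xyz":[0.07,-0.15,0.02],"jaw":0.15,"roll":11},{"xyz":[0.082,-0.176,0.06],"jaw":0.15,"roll":14},{"xyz":[0.082,-0.176,0.1],"jaw":0.15,"roll":14},{"xyz":[0.082,-0.176,0.118],"jaw":0.15,"roll":14},{"xyz":[0.082,-0.176,0.118],"jaw":0.15,"roll":14}]' 6; python3 go.py 463.9 139.6 5 72; python3 - <<'E'
from meas import *
im,d=snap('scene','e1')
for c,a,m,Q in comps('scene',im,d,(5,170,195),(22,255,255),20):
        print('or',c.round(1),a,np.median(Q,0).round(),onz('scene',*c,24).round(1))
E
```

```text
time_s: 53.25
ee_pos: [461.5, 139.0, 88.2]
ee_rot: [-179.7, 0.2, 72.0]
force: [-0.6, -0.4, 0.4]
gripper_width: 77.1
shift m [0.0016 0.0025 0.0831] roll 0.0 | tcp [461.5 139.   88.2] [-179.7    0.2   72. ] w 77.1 t 53.2 F [-0.6 -0.4  0.4] q6 -56.6
or [303.6 230. ] 20 [478. 133.  25.] [477.6 134.   24. ]
or [266.5 243.8] 123 [470.  20.  24.] [469.2  20.7  24. ]
or [209.3 276.5] 142 [ 489. -159.   23.] [ 488.6 -159.1   24. ]
or [138.6 290.9] 47 [ 542. -335.  185.] [ 440.5 -335.8   24. ]
```

```bash
python3 -m pendant '[{"xyz":[0.0005,0.001,0.03],"jaw":0.15,"roll":0},{"xyz":[0.0005,0.001,0.06],"jaw":0.15,"roll":0},{"xyz":[0.0005,0.001,0.083],"jaw":0.15,"roll":0},{"xyz":[0.0005,0.001,0.083],"jaw":0.15,"roll":0},{"xyz":[0.0005,0.001,0.083],"jaw":0.7,"roll":0},{"xyz":[0.0005,0.001,0.083],"jaw":0.7,"roll":0},{"xyz":[0.0005,0.001,0.083],"jaw":0.7,"roll":0},{"xyz":[0.0005,0.001,0.083],"jaw":0.7,"roll":0}]' 8; python3 -m pendant '[{"xyz":[0,0,0],"jaw":0.7,"roll":0},{"xyz":[0,0,-0.03],"jaw":0.7,"roll":0},{"xyz":[0,0,-0.06],"jaw":0.7,"roll":0},{"xyz":[0,0,-0.09],"jaw":0.7,"roll":0},{"xyz":[0,0,-0.11],"jaw":0.7,"roll":0},{"xyz":[0,0,-0.11],"jaw":0.7,"roll":0},{"xyz":[0,0,-0.11],"jaw":0.7,"roll":0},{"xyz":[0,0,-0.11],"jaw":0.7,"roll":0}]' 8; python3 go.py 427 -339 110 72.2
```

```text
time_s: 54.3
ee_pos: [464.9, 139.7, 7.9]
ee_rot: [180.0, -0.0, 72.0]
force: [0.7, -0.1, 1.4]
gripper_width: 40.2
time_s: 55.3
ee_pos: [463.9, 139.4, 116.3]
ee_rot: [-179.9, 0.1, 72.0]
force: [-0.2, 0.4, 0.4]
gripper_width: 39.8
shift m [-0.4664  0.1128  0.0066] roll -0.2 | tcp [463.9 139.4 116.3] [-1.799e+02  1.000e-01  7.200e+01] w 39.8 t 55.3 F [-0.2  0.4  0.4] q6 -56.6
```

```bash
python3 -m pendant '[{"xyz":[-0.058,0.014,0],"jaw":0.7,"roll":0},{"xyz":[-0.116,0.028,0],"jaw":0.7,"roll":0},{"xyz":[-0.175,0.042,0],"jaw":0.7,"roll":0},{"xyz":[-0.233,0.056,0],"jaw":0.7,"roll":0},{"xyz":[-0.29,0.07,0],"jaw":0.7,"roll":0},{"xyz":[-0.35,0.085,0],"jaw":0.7,"roll":0},{"xyz":[-0.408,0.099,0],"jaw":0.7,"roll":0},{"xyz":[-0.466,0.113,0],"jaw":0.7,"roll":0}]' 8; python3 -m pendant '[{"xyz":[0,0,0],"jaw":0.7,"roll":0},{"xyz":[0,0,0],"jaw":0.7,"roll":0},{"xyz":[0,0,0],"jaw":0.7,"roll":0},{"xyz":[0,0,0.03],"jaw":0.7,"roll":0},{"xyz":[0,0,0.05],"jaw":0.7,"roll":0},{"xyz":[0,0,0.05],"jaw":0.7,"roll":0},{"xyz":[0,0,0.05],"jaw":0.7,"roll":0},{"xyz":[0,0,0.05],"jaw":0.7,"roll":0}]' 8; python3 -c "
from h import *
im,d=snap('scene','f1'); t,d=snap('top','f1t')
cv2.imwrite('pics/f1c.png',cv2.resize(np.hstack([im[220:370,70:220],t[140:290,340:490]]),None,fx=2.6,fy=2.6))"; python3 go.py 427 -339 14 72.2
```

```text
time_s: 56.3
ee_pos: [427.4, -340.2, 116.5]
ee_rot: [-179.9, -0.1, 72.0]
force: [1.7, 0.0, -0.1]
gripper_width: 39.4
time_s: 57.3
ee_pos: [428.8, -338.6, 68.5]
ee_rot: [179.9, 0.0, 72.0]
force: [0.2, 0.3, 0.1]
gripper_width: 39.9
shift m [-0.0008 -0.0015  0.0543] roll -0.2 | tcp [ 428.6 -338.7   68.3] [179.9   0.   72. ] w 39.5 t 57.4 F [-0.8 -0.   0.4] q6 -111.5
```

View pics/f1c.png

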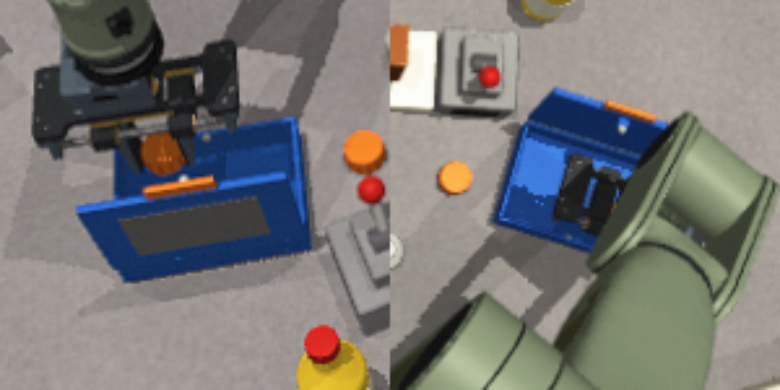

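```bash
python3 -m pendant '[{"xyz":[0,0,0.02],"jaw":0.7,"roll":0},{"xyz":[0,0,0.04],"jaw":0.7,"roll":0},{"xyz":[0,0,0.053],"jaw":0.7,"roll":0},{"xyz":[0,0,0.053],"jaw":0.7,"roll":0},{"xyz":[0,0,0.053],"jaw":0.38,"roll":0},{"xyz":[0,0,0.053],"jaw":0.38,"roll":0},{"xyz":[0,0,0.02],"jaw":0.38,"roll":0},{"xyz":[0,0,-0.04],"jaw":0.38,"roll":0}]' 8; python3 go.py 467.6 20.9 110 72
```

```text
time_s: 58.4
ee_pos: [426.9, -337.5, 107.0]
ee_rot: [-179.7, -0.1, 72.0]
force: [2.2, -1.1, -0.2]
gripper_width: 56.7
shift m [ 0.3534 -0.0721 -0.002 ] roll -0.0 | tcp [ 426.9 -337.5  107. ] [-1.797e+02 -1.000e-01  7.200e+01] w 56.7 t 58.4 F [ 2.2 -1.1 -0.2] q6 -111.5
```

```bash
python3 -m pendant '[{"xyz":[0.05,-0.01,0],"jaw":0.15,"roll":0},{"xyz":[0.1,-0.02,0],"jaw":0.15,"roll":0},{"xyz":[0.15,-0.03,0],"jaw":0.15,"roll":0},{"xyz":[0.2,-0.04,0],"jaw":0.15,"roll":0},{"xyz":[0.25,-0.05,0],"jaw":0.15,"roll":0},{"xyz":[0.3,-0.06,0],"jaw":0.15,"roll":0},{"xyz":[0.353,-0.071,0],"jaw":0.15,"roll":0},{"xyz":[0.353,-0.071,0],"jaw":0.15,"roll":0}]' 8; python3 -m pendant '[{"xyz":[0,0,0],"jaw":0.15,"roll":0},{"xyz":[0,0,0],"jaw":0.15,"roll":0},{"xyz":[0,0,0],"jaw":0.15,"roll":0},{"xyz":[0,0,0],"jaw":0.15,"roll":0},{"xyz":[0,0,0.03],"jaw":0.15,"roll":0},{"xyz":[0,0,0.05],"jaw":0.15,"roll":0},{"xyz":[0,0,0.05],"jaw":0.15,"roll":0},{"xyz":[0,0,0.05],"jaw":0.15,"roll":0}]' 8; python3 go.py 467.6 20.9 6 72
```

```text
time_s: 59.4
ee_pos: [470.1, 22.1, 108.0]
ee_rot: [179.9, -0.1, 72.3]
force: [0.1, -0.8, -0.6]
gripper_width: 77.7
time_s: 60.4
ee_pos: [470.4, 19.0, 58.1]
ee_rot: [179.9, -0.0, 72.0]
force: [0.8, -0.2, -0.2]
gripper_width: 77.3
shift m [ 0.0009 -0.0033  0.0521] roll -0.0 | tcp [470.4  19.   58.1] [179.9  -0.   72. ] w 77.3 t 60.4 F [ 0.8 -0.2 -0.2] q6 -71.1
```

```bash
python3 -m pendant '[{"xyz":[0.001,-0.003,0.025],"jaw":0.15,"roll":0},{"xyz":[0.001,-0.003,0.052],"jaw":0.15,"roll":0},{"xyz":[0.001,-0.003,0.052],"jaw":0.15,"roll":0},{"xyz":[0.001,-0.003,0.052],"jaw":0.7,"roll":0},{"xyz":[0.001,-0.003,0.052],"jaw":0.7,"roll":0},{"xyz":[0.001,-0.003,0.052],"jaw":0.7,"roll":0},{"xyz":[0.001,-0.003,0.052],"jaw":0.7,"roll":0},{"xyz":[0.001,-0.003,0.052],"jaw":0.7,"roll":0}]' 8; python3 -m pendant '[{"xyz":[0,0,-0.04],"jaw":0.7,"roll":0},{"xyz":[0,0,-0.08],"jaw":0.7,"roll":0},{"xyz":[0,0,-0.105],"jaw":0.7,"roll":0},{"xyz":[0,0,-0.105],"jaw":0.7,"roll":0},{"xyz":[0,0,-0.105],"jaw":0.7,"roll":0},{"xyz":[0,0,-0.105],"jaw":0.7,"roll":0},{"xyz":[0,0,-0.105],"jaw":0.7,"roll":0},{"xyz":[0,0,-0.105],"jaw":0.7,"roll":0}]' 8; python3 go.py 450.2 -266.7 110 72; python3 - <<'E'
from meas import *
for n in('top','scene'):
    im,d=snap(n,'g1'+n)
    for c,a,m,Q in comps(n,im,d,(5,170,195),(22,255,255),20):
        print(n,'or',c.round(1),a,np.median(Q,0).round(),onz(n,*c,24).round(1))
E
```

```text
time_s: 61.4
ee_pos: [467.4, 21.1, 5.8]
ee_rot: [180.0, -0.0, 72.0]
force: [-0.8, -0.1, 3.7]
gripper_width: 39.6
time_s: 62.4
ee_pos: [467.0, 21.1, 109.9]
ee_rot: [-179.9, 0.0, 72.0]
force: [-0.2, -0.5, -0.8]
gripper_width: 39.9
shift m [-2.789e-01  7.300e-02 -1.000e-04] roll -0.0 | tcp [467.   21.1 109.9] [-179.9    0.    72. ] w 39.9 t 62.4 F [-0.2 -0.5 -0.8] q6 -70.8
top or [432.4 182.3] 27 [ 539. -338.  186.] [ 569.3 -386.1   24. ]
top or [364.8 207.7] 107 [ 485. -159.   23.] [ 485.  -158.6   24. ]
top or [419.5 225.4] 104 [ 427. -336.   29.] [ 426.7 -336.8   24. ]
scene or [209.3 276.3] 146 [ 488. -159.   24.] [ 488.2 -158.9   24. ]
scene or [137.  287.1] 164 [ 430. -336.   29.] [ 428.2 -335.7   24. ]
```

```bash
python3 -m pendant '[{"xyz":[-0.045,0.012,0],"jaw":0.7,"roll":0},{"xyz":[-0.09,0.024,0],"jaw":0.7,"roll":0},{"xyz":[-0.135,0.035,0],"jaw":0.7,"roll":0},{"xyz":[-0.18,0.047,0],"jaw":0.7,"roll":0},{"xyz":[-0.225,0.059,0],"jaw":0.7,"roll":0},{"xyz":[-0.265,0.07,0],"jaw":0.7,"roll":0},{"xyz":[-0.279,0.073,0],"jaw":0.7,"roll":0},{"xyz":[-0.279,0.073,0],"jaw":0.7,"roll":0}]' 8; python3 -m pendant '[{"xyz":[0,0,0.03],"jaw":0.7,"roll":0},{"xyz":[0,0,0.06],"jaw":0.7,"roll":0},{"xyz":[0,0,0.085],"jaw":0.7,"roll":0},{"xyz":[0,0,0.095],"jaw":0.7,"roll":0},{"xyz":[0,0,0.095],"jaw":0.7,"roll":0},{"xyz":[0,0,0.095],"jaw":0.38,"roll":0},{"xyz":[0,0,0.095],"jaw":0.38,"roll":0},{"xyz":[0,0,0.05],"jaw":0.38,"roll":0}]' 8; python3 -m pendant '[{"xyz":[0,0,-0.04],"jaw":0.38,"roll":0},{"xyz":[0,0,-0.05],"jaw":0.38,"roll":0},{"xyz":[0,0,-0.05],"jaw":0.38,"roll":0},{"xyz":[0,0,-0.05],"jaw":0.38,"roll":0},{"xyz":[0,0,-0.05],"jaw":0.38,"roll":0},{"xyz":[0,0,-0.05],"jaw":0.38,"roll":0},{"xyz":[0,0,-0.05],"jaw":0.15,"roll":0},{"xyz":[0,0,-0.05],"jaw":0.15,"roll":0}]' 8;  python3 go.py 486.5 -158.8 100 72;
```

```text
time_s: 63.5
ee_pos: [450.1, -266.9, 110.2]
ee_rot: [-180.0, -0.0, 71.9]
force: [-0.9, 1.2, -0.9]
gripper_width: 39.7
time_s: 64.5
ee_pos: [448.5, -265.7, 59.0]
ee_rot: [-179.6, -0.1, 72.0]
force: [-0.0, 0.3, 0.1]
gripper_width: 56.8
time_s: 65.5
ee_pos: [450.4, -266.8, 110.3]
ee_rot: [-180.0, -0.0, 72.0]
force: [0.2, 0.7, 0.4]
gripper_width: 73.5
shift m [0.1139 0.001  0.0103] roll -0.0 | tcp [ 450.4 -266.8  110.3] [-180.   -0.   72.] w 73.5 t 65.5 F [0.2 0.7 0.4] q6 -103.9
```

```bash
python3 -m pendant '[{"xyz":[0.03,0,0],"jaw":0.3,"roll":0},{"xyz":[0.07,0,0],"jaw":0.3,"roll":0},{"xyz":[0.105,0.001,0],"jaw":0.3,"roll":0},{"xyz":[0.114,0.001,0.01],"jaw":0.3,"roll":0},{"xyz":[0.114,0.001,0.03],"jaw":0.3,"roll":0},{"xyz":[0.114,0.001,0.05],"jaw":0.3,"roll":0},{"xyz":[0.114,0.001,0.06],"jaw":0.3,"roll":0},{"xyz":[0.114,0.001,0.06],"jaw":0.3,"roll":0}]' 8; python3 go.py 486.5 -158.8 6 72; python3 -m pendant '[{"xyz":[0,0,0.025],"jaw":0.3,"roll":0},{"xyz":[0,0,0.044],"jaw":0.3,"roll":0},{"xyz":[0,0,0.044],"jaw":0.3,"roll":0},{"xyz":[0,0,0.044],"jaw":0.7,"roll":0},{"xyz":[0,0,0.044],"jaw":0.7,"roll":0},{"xyz":[0,0,0.044],"jaw":0.7,"roll":0},{"xyz":[0,0,0.044],"jaw":0.7,"roll":0},{"xyz":[0,0,0.044],"jaw":0.7,"roll":0}]' 8; python3 -m pendant '[{"xyz":[0,0,-0.04],"jaw":0.7,"roll":0},{"xyz":[0,0,-0.08],"jaw":0.7,"roll":0},{"xyz":[0,0,-0.105],"jaw":0.7,"roll":0},{"xyz":[0,0,-0.105],"jaw":0.7,"roll":0},{"xyz":[0,0,-0.105],"jaw":0.7,"roll":0},{"xyz":[0,0,-0.105],"jaw":0.7,"roll":0},{"xyz":[0,0,-0.105],"jaw":0.7,"roll":0},{"xyz":[0,0,-0.105],"jaw":0.7,"roll":0}]' 8; python3 go.py 477 -315.5 110 72
```

```text
time_s: 66.5
ee_pos: [486.0, -159.0, 49.7]
ee_rot: [-179.9, 0.0, 72.0]
force: [-0.6, -0.4, -0.1]
gripper_width: 63.9
shift m [0.0004 0.0005 0.0437] roll -0.0 | tcp [ 486.  -159.    49.7] [-179.9    0.    72. ] w 63.9 t 66.5 F [-0.6 -0.4 -0.1] q6 -91.4
time_s: 67.5
ee_pos: [487.1, -158.9, 7.2]
ee_rot: [179.9, 0.0, 72.0]
force: [-0.8, -0.6, 6.9]
gripper_width: 39.6
time_s: 68.5
ee_pos: [486.3, -158.6, 110.9]
ee_rot: [-179.9, -0.0, 72.0]
force: [0.2, 0.7, -0.3]
gripper_width: 39.6
shift m [-0.1521  0.0396  0.0008] roll -0.0 | tcp [ 486.3 -158.6  110.9] [-179.9   -0.    72. ] w 39.6 t 68.5 F [ 0.2  0.7 -0.3] q6 -91.4
```

```bash
python3 -m pendant '[{"xyz":[-0.04,0.01,0],"jaw":0.7,"roll":0},{"xyz":[-0.08,0.02,0],"jaw":0.7,"roll":0},{"xyz":[-0.12,0.03,0],"jaw":0.7,"roll":0},{"xyz":[-0.15,0.039,0],"jaw":0.7,"roll":0},{"xyz":[-0.152,0.0395,0],"jaw":0.7,"roll":0},{"xyz":[-0.152,0.0395,0],"jaw":0.7,"roll":0},{"xyz":[-0.152,0.0395,0],"jaw":0.7,"roll":0},{"xyz":[-0.152,0.0395,0],"jaw":0.7,"roll":0}]' 8; python3 -m pendant '[{"xyz":[0,0,0.03],"jaw":0.7,"roll":0},{"xyz":[0,0,0.06],"jaw":0.7,"roll":0},{"xyz":[0,0,0.085],"jaw":0.7,"roll":0},{"xyz":[0,0,0.094],"jaw":0.7,"roll":0},{"xyz":[0,0,0.094],"jaw":0.7,"roll":0},{"xyz":[0,0,0.094],"jaw":0.38,"roll":0},{"xyz":[0,0,0.094],"jaw":0.38,"roll":0},{"xyz":[0,0,0.06],"jaw":0.38,"roll":0}]' 8; python3 -m pendant '[{"xyz":[0,0,-0.04],"jaw":0.38,"roll":0},{"xyz":[0,0,-0.08],"jaw":0.38,"roll":0},{"xyz":[0,-0.05,-0.12],"jaw":0.38,"roll":0},{"xyz":[0,-0.1,-0.14],"jaw":0.38,"roll":0},{"xyz":[0,-0.1,-0.14],"jaw":0.38,"roll":0},{"xyz":[0,-0.1,-0.14],"jaw":0.38,"roll":0},{"xyz":[0,-0.1,-0.14],"jaw":1,"roll":0},{"xyz":[0,-0.1,-0.14],"jaw":1,"roll":0}]' 8; python3 - <<'E'
from meas import *
for n in('top','scene'):
    im,d=snap(n,'i1'+n); P=cloud(n,d); hsv=cv2.cvtColor(im,cv2.COLOR_BGR2HSV)
    for c,a,m,Q in comps(n,im,d,(5,170,150),(22,255,255),20):
        print(n,'or',c.round(1),a,np.median(Q,0).round(),Q.min(0).round(),Q.max(0).round())
    b=(cv2.inRange(hsv,(100,120,30),(128,255,255))>0)&(P[...,1]<-180)&(P[...,0]<620)&(P[...,2]>60); Q=P[b]
    A=np.c_[Q[:,1:],np.ones(len(Q))]; print('lid',np.linalg.lstsq(A,Q[:,0],rcond=None)[0].round(3),Q.mean(0).round())
E
python3 go.py 500 -315 230 72
```

```text
time_s: 69.5
ee_pos: [477.2, -314.5, 111.5]
ee_rot: [-180.0, -0.0, 72.1]
force: [-0.3, 0.2, 0.3]
gripper_width: 39.9
time_s: 70.5
ee_pos: [475.7, -314.5, 50.3]
ee_rot: [-179.7, -0.1, 72.0]
force: [-0.2, 0.2, 1.6]
gripper_width: 56.5
time_s: 71.5
ee_pos: [382.6, -284.7, 190.6]
ee_rot: [-179.9, -0.0, 72.0]
force: [-0.1, 0.0, -0.1]
gripper_width: 39.4
top or [266.3 151.7] 219 [639. 156. 149.] [616. 132. 139.] [662. 178. 157.]
top or [302.  154.3] 207 [631.  48. 149.] [609.  27. 142.] [654.  69. 158.]
top or [338.7 156.7] 204 [624. -63. 149.] [600. -85. 142.] [646. -39. 157.]
top or [431.6 182.3] 34 [ 539. -334.  184.] [ 530. -362.  176.] [ 548. -310.  192.]
top or [412.7 209.6] 76 [ 480. -316.   28.] [ 429. -332.   18.] [ 494. -230.  313.]
top or [395.2 217.4] 59 [ 454. -257.   28.] [ 435. -269.   20.] [ 468. -246.   35.]
lid [ 1.67000e-01 -3.05000e-01  6.25654e+02] [ 530. -319.  140.]
scene or [346.6 245.2] 264 [643. 155. 150.] [619. 132. 144.] [667. 179. 156.]
scene or [306.6 260.7] 287 [635.  47. 150.] [609.  23. 142.] [658.  72. 155.]
scene or [264.6 277.2] 319 [627. -64. 150.] [602. -87. 144.] [650. -39. 157.]
scene or [166.2 281.8] 146 [ 451. -264.   27.] [ 432. -284.   20.] [ 471. -246.   33.]
scene or [137.3 287.3] 173 [ 431. -336.   29.] [ 392. -363.    1.] [ 551. -309.  191.]
lid [3.22000e-01 5.40000e-02 6.41837e+02] [ 541. -336.  134.]
shift m [ 0.0074  0.1212 -0.0394] roll 0.0 | tcp [ 382.4 -284.6  190.8] [-179.9   -0.    72. ] w 31.2 t 71.6 F [-0.7  0.3 -0.2] q6 -110.1
```

```bash
python3 -m pendant '[{"xyz":[0,0,-0.025],"jaw":1,"roll":0},{"xyz":[0,0.03,-0.03],"jaw":1,"roll":0},{"xyz":[0,0.07,-0.03],"jaw":1,"roll":0},{"xyz":[0,0.11,-0.03],"jaw":1,"roll":0},{"xyz":[0,0.15,-0.03],"jaw":1,"roll":0},{"xyz":[0,0.19,-0.03],"jaw":1,"roll":0},{"xyz":[0,0.21,-0.03],"jaw":1,"roll":0},{"xyz":[0,0.21,-0.03],"jaw":1,"roll":0}]' 10; python3 -m pendant '[{"xyz":[0,0,0],"jaw":1,"roll":0},{"xyz":[0,0,0],"jaw":1,"roll":0},{"xyz":[0,0,0.02],"jaw":1,"roll":0},{"xyz":[0,0,0.04],"jaw":1,"roll":0},{"xyz":[0,0,0.06],"jaw":1,"roll":0},{"xyz":[0,0,0.066],"jaw":1,"roll":0},{"xyz":[0,0,0.066],"jaw":1,"roll":0},{"xyz":[0,0,0.066],"jaw":1,"roll":0}]' 10; python3 go.py 554.8 -340.3 152 72
```

```text
time_s: 72.6
ee_pos: [582.8, -349.6, 219.8]
ee_rot: [-179.9, -0.0, 72.0]
force: [-1.6, -0.7, -0.7]
gripper_width: 0.7
time_s: 73.6
ee_pos: [582.1, -349.8, 156.6]
ee_rot: [179.9, 0.0, 72.0]
force: [0.1, -0.5, 0.1]
gripper_width: 0.5
shift m [ 0.0006 -0.0289  0.0046] roll -0.0 | tcp [ 582.1 -349.8  156.6] [179.9   0.   72. ] w 0.5 t 73.6 F [ 0.1 -0.5  0.1] q6 -104.0
```

```bash
python3 -m pendant '[{"xyz":[0,-0.015,0.002],"jaw":1,"roll":0},{"xyz":[0,-0.03,0.004],"jaw":1,"roll":0},{"xyz":[0,-0.048,0.005],"jaw":1,"roll":0},{"xyz":[0,-0.067,0.008],"jaw":1,"roll":0},{"xyz":[0,-0.085,0.015],"jaw":1,"roll":0},{"xyz":[0,-0.102,0.025],"jaw":1,"roll":0},{"xyz":[0,-0.102,0.025],"jaw":1,"roll":0},{"xyz":[0,-0.102,0.025],"jaw":1,"roll":0}]' 10; python3 -c "
from h import *
im,d=snap('scene','j1')
cv2.imwrite('pics/j1c.png',cv2.resize(im[180:380,60:290],None,fx=2.6,fy=2.6))"; python3 go.py 554.8 -340.3 152 72
```

```text
time_s: 74.6
ee_pos: [485.7, -318.5, 131.3]
ee_rot: [179.9, 0.0, 72.0]
force: [0.0, -0.1, 1.0]
gripper_width: 0.6
shift m [ 0.0006  0.0724 -0.0206] roll -0.0 | tcp [ 485.8 -318.5  131.2] [179.9   0.   72. ] w 0.2 t 74.7 F [ 0.  -0.7 -0.2] q6 -106.4
```

View pics/j1c.png

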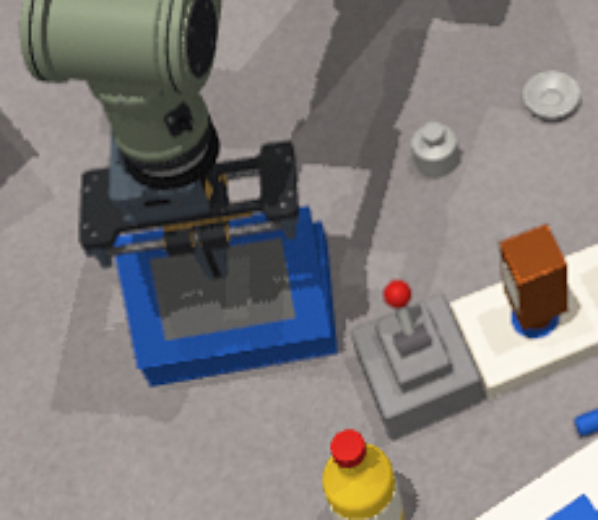

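```bash
python3 -m pendant '[{"xyz":[0,-0.009,0.008],"jaw":1,"roll":0},{"xyz":[0,-0.018,0.017],"jaw":1,"roll":0},{"xyz":[0,-0.027,0.028],"jaw":1,"roll":0},{"xyz":[0,-0.033,0.04],"jaw":1,"roll":0},{"xyz":[0,-0.039,0.052],"jaw":1,"roll":0},{"xyz":[0,-0.05,0.03],"jaw":1,"roll":0},{"xyz":[0,-0.075,0.025],"jaw":1,"roll":0},{"xyz":[0,-0.087,0.03],"jaw":1,"roll":0}]' 10; python3 go.py 402 -291.2 48 72; python3 -m pendant '[{"xyz":[0,0,0.008],"jaw":1,"roll":0},{"xyz":[0,0,0.016],"jaw":1,"roll":0},{"xyz":[0,0,0.024],"jaw":1,"roll":0},{"xyz":[0,0,0.03],"jaw":1,"roll":0},{"xyz":[0,0,0.036],"jaw":1,"roll":0},{"xyz":[0,0,0.042],"jaw":1,"roll":0},{"xyz":[0,0,0.046],"jaw":1,"roll":0},{"xyz":[0,0,0.046],"jaw":1,"roll":0}]' 10; python3 go.py 402 -291.2 48 72
```

```text
time_s: 75.65
ee_pos: [401.1, -290.7, 100.2]
ee_rot: [180.0, -0.0, 72.0]
force: [-0.3, -0.2, -0.9]
gripper_width: 0.5
shift m [-0.0002  0.001   0.0522] roll -0.0 | tcp [ 401.1 -290.7  100.2] [180.  -0.  72.] w 0.5 t 75.7 F [-0.3 -0.2 -0.9] q6 -109.3
time_s: 76.65
ee_pos: [402.1, -291.1, 54.1]
ee_rot: [180.0, -0.0, 72.0]
force: [-0.3, 0.6, -0.1]
gripper_width: 0.7
shift m [-0.0002 -0.0001  0.0061] roll -0.0 | tcp [ 402.1 -291.1   54.1] [180.  -0.  72.] w 0.7 t 76.7 F [-0.3  0.6 -0.1] q6 -109.2
```

```bash
python3 -m pendant '[{"xyz":[0,0,0.001],"jaw":1,"roll":0},{"xyz":[0,0,0.002],"jaw":1,"roll":0},{"xyz":[0,0,0.003],"jaw":1,"roll":0},{"xyz":[0,0,0.004],"jaw":1,"roll":0},{"xyz":[0,0,0.005],"jaw":1,"roll":0},{"xyz":[0,0,0.006],"jaw":1,"roll":0},{"xyz":[0,0,0.007],"jaw":1,"roll":0},{"xyz":[0,0,0.007],"jaw":1,"roll":0}]' 10; python3 go.py 402 -291.2 48 72; python3 - <<'E'
from meas import *
for n in('scene','top'):
    im,d=snap(n,'k1'+n); P=cloud(n,d); hsv=cv2.cvtColor(im,cv2.COLOR_BGR2HSV)
    b=(cv2.inRange(hsv,(100,120,30),(128,255,255))>0)&(P[...,1]<-180)&(P[...,0]<620)&(P[...,0]>350)&(P[...,2]>30)&(P[...,2]<90); Q=P[b]
    u=(Q[:,:2]-[532,-333])@np.array([-.952,.305]); k=(u>8)&(u<125); Q=Q[k];u=u[k]
    print(n,len(u),np.polyfit(u,Q[:,2],1),[np.median(Q[(u>=a)&(u<a+20),2]).round(1) for a in range(8,120,20)])
E
```

```text
time_s: 77.65
ee_pos: [402.1, -291.1, 50.1]
ee_rot: [179.9, 0.0, 72.0]
force: [-5.7, 4.0, 22.3]
gripper_width: 0.4
shift m [-0.0001 -0.0001  0.0021] roll -0.0 | tcp [ 402.1 -291.1   50.1] [179.9   0.   72. ] w 0.4 t 77.7 F [-5.7  4.  22.3] q6 -109.2
scene 1601 [1.19658269e-03 4.86340294e+01] [np.float64(48.8), np.float64(48.8), np.float64(48.4), np.float64(48.8), np.float64(48.4), np.float64(49.0)]
top 521 [-8.55451154e-03  4.96468247e+01] [np.float64(50.1), np.float64(49.5), np.float64(49.7), np.float64(49.2), np.float64(48.6), np.float64(49.4)]
```

```bash
python3 -m pendant '[{"xyz":[0,0,-0.02],"jaw":1,"roll":0},{"xyz":[0,0,-0.06],"jaw":1,"roll":0},{"xyz":[0,0,-0.11],"jaw":1,"roll":0},{"xyz":[0,0,-0.11],"jaw":1,"roll":-4},{"xyz":[0,0,-0.11],"jaw":1,"roll":-10},{"xyz":[0,0,-0.11],"jaw":1,"roll":-14},{"xyz":[0,0,-0.11],"jaw":1,"roll":-14},{"xyz":[0,0,-0.11],"jaw":1,"roll":-14}]' 10; python3 go.py 540 -181.2 115 86; python3 - <<'E'
from meas import *
for n in('scene','top'):
    im,d=snap(n,'l1'+n); P=cloud(n,d); hsv=cv2.cvtColor(im,cv2.COLOR_BGR2HSV)
    b=(cv2.inRange(hsv,(100,120,30),(128,255,255))>0)&(P[...,1]<-180)&(P[...,0]<620)&(P[...,0]>350)&(P[...,2]>30)&(P[...,2]<90); Q=P[b]
    u=(Q[:,:2]-[532,-333])@np.array([-.952,.305]); k=(u>8)&(u<125); Q=Q[k];u=u[k]
    print(n,len(u),np.polyfit(u,Q[:,2],1))
    for c,a,m,Q in comps(n,im,d,(0,200,120),(3,255,255),20): print('red',c,Q.mean(0).round(1))
    for c,a,m,Q in comps(n,im,d,(3,120,50),(14,255,255),200): print(c.round(),np.percentile(Q,2,axis=0).round(),np.percentile(Q,98,axis=0).round())
E
```

```text
time_s: 78.75
ee_pos: [402.0, -291.0, 157.3]
ee_rot: [-180.0, -0.0, 85.9]
force: [0.3, -0.1, -0.2]
gripper_width: 0.4
shift m [0.1193 0.1299 0.0423] roll -0.1 | tcp [ 402.  -291.   157.3] [-180.    -0.    85.9] w 0.4 t 78.8 F [ 0.3 -0.1 -0.2] q6 -123.2
scene 1613 [2.19422378e-05 4.89737275e+01]
red [212.48571429 292.57142857] [ 596.1 -185.9  133.2]
red [193.12711864 351.20338983] [ 723.2 -282.8  169.1]
[310.   8.] [-758.  795. -206.] [-695.  975. -106.]
[296.  44.] [-967.  808. -537.] [-747.  979. -389.]
[170.  81.] [-959.  107. -534.] [-779.  275. -383.]
[346. 254.] [619. 132.  50.] [667. 178. 153.]
[307. 269.] [611.  23.  61.] [659.  68. 153.]
[266. 286.] [605. -88.  44.] [650. -42. 154.]
top 619 [-8.18875476e-03  4.96487414e+01]
red [410.28571429 124.79591837] [ 719.3 -281.5  168.9]
red [377.92857143 169.19047619] [ 588.5 -184.   134.1]
[266. 155.] [615. 132.  68.] [662. 179. 155.]
[302. 157.] [607.  27.  74.] [654.  69. 155.]
[338. 159.] [599. -85.  73.] [647. -39. 155.]
```

```bash
python3 -m pendant '[{"xyz":[0.03,0.03,0],"jaw":1,"roll":0},{"xyz":[0.06,0.065,0],"jaw":1,"roll":0},{"xyz":[0.09,0.1,0],"jaw":1,"roll":0},{"xyz":[0.119,0.13,0],"jaw":1,"roll":0},{"xyz":[0.119,0.13,0],"jaw":1,"roll":0},{"xyz":[0.119,0.13,0.02],"jaw":1,"roll":0},{"xyz":[0.119,0.13,0.042],"jaw":1,"roll":0},{"xyz":[0.119,0.13,0.042],"jaw":1,"roll":0}]' 10; python3 go.py 616 -186.5 115 86; python3 -m pendant '[{"xyz":[0,0.012,0],"jaw":1,"roll":0},{"xyz":[0,0.024,0],"jaw":1,"roll":0},{"xyz":[0,0.036,0],"jaw":1,"roll":0},{"xyz":[0,0.046,0],"jaw":1,"roll":0},{"xyz":[0,0.056,0],"jaw":1,"roll":0},{"xyz":[0,0.066,0],"jaw":1,"roll":0},{"xyz":[0,0.073,0],"jaw":1,"roll":0},{"xyz":[0,0.073,0],"jaw":1,"roll":0}]' 10; python3 go.py 616 -186.5 115 86; python3 - <<'E'
from meas import *
n='scene'
im,d=snap(n,'m1'+n)
for c,a,m,Q in comps(n,im,d,(0,200,120),(3,255,255),10): print('red',c,a,Q.mean(0).round(1))
E
```

```text
time_s: 79.85
ee_pos: [538.1, -181.5, 113.9]
ee_rot: [-179.8, -0.1, 85.9]
force: [0.6, -0.4, -0.3]
gripper_width: 0.2
shift m [ 0.0005  0.0781 -0.0014] roll -0.1 | tcp [ 538.1 -181.5  113.9] [-1.798e+02 -1.000e-01  8.590e+01] w 0.2 t 79.8 F [ 0.6 -0.4 -0.3] q6 -105.7
time_s: 80.85
ee_pos: [613.4, -186.4, 115.0]
ee_rot: [180.0, -0.0, 86.0]
force: [0.6, 0.2, -0.0]
gripper_width: 0.4
shift m [0.0001 0.0026 0.    ] roll 0.0 | tcp [ 613.4 -186.4  115. ] [180.  -0.  86.] w 0.4 t 80.8 F [ 0.6  0.2 -0. ] q6 -104.0
red [220.42857143 312.03571429] 56 [ 650.3 -190.3  132.6]
red [193.12711864 351.20338983] 118 [ 723.  -282.7  168.8]
```

```bash
python3 -m pendant '[{"xyz":[0,-0.03,0],"jaw":1,"roll":0},{"xyz":[0,-0.06,0],"jaw":1,"roll":0},{"xyz":[0,-0.1,-0.03],"jaw":1,"roll":0},{"xyz":[0,-0.15,-0.08],"jaw":1,"roll":0},{"xyz":[0,-0.2,-0.12],"jaw":1,"roll":0},{"xyz":[0,-0.2,-0.12],"jaw":1,"roll":0},{"xyz":[0,-0.2,-0.12],"jaw":1,"roll":0},{"xyz":[0,-0.2,-0.12],"jaw":1,"roll":0}]' 10; python3 - <<'E'
from meas import *
for n in('scene','top'):
    im,d=snap(n,'z1'+n); P=cloud(n,d); hsv=cv2.cvtColor(im,cv2.COLOR_BGR2HSV)
    b=(cv2.inRange(hsv,(100,120,30),(128,255,255))>0)&(P[...,1]<-180)&(P[...,0]<620)&(P[...,0]>350)&(P[...,2]>30)&(P[...,2]<90); Q=P[b]
    u=(Q[:,:2]-[532,-333])@np.array([-.952,.305]); k=(u>8)&(u<125); Q=Q[k];u=u[k]
    print(n,len(u),np.polyfit(u,Q[:,2],1).round(4))
    for c,a,m,Q in comps(n,im,d,(0,200,120),(3,255,255),20): print('red',c.round(),Q.mean(0).round(1))
    for c,a,m,Q in comps(n,im,d,(3,120,50),(14,255,255),200): print(c.round(),np.percentile(Q,2,axis=0).round(),np.percentile(Q,98,axis=0).round())
    if n=='scene': cv2.imwrite('pics/z1c.png',cv2.resize(im[150:400,60:440],None,fx=2,fy=2))
E
```

```text
time_s: 81.9
ee_pos: [413.9, -172.5, 234.2]
ee_rot: [-179.9, -0.0, 86.0]
force: [-0.0, 0.9, -0.1]
gripper_width: 0.7
scene 1608 [2.20000e-03 4.87786e+01]
red [220. 311.] [ 648.1 -189.4  132.8]
red [193. 351.] [ 723.1 -282.8  168.9]
[297.  44.] [-954.  809. -557.] [-749.  970. -391.]
[346. 254.] [619. 132.  40.] [667. 178. 154.]
[307. 269.] [612.  23.  59.] [659.  68. 154.]
[266. 286.] [603. -88.  41.] [650. -42. 153.]Traceback (most recent call last):
  File "<stdin>", line 6, in <module>
    raise TypeError("expected non-empty vector for x")
TypeError: expected non-empty vector for x
```

View pics/z1c.png

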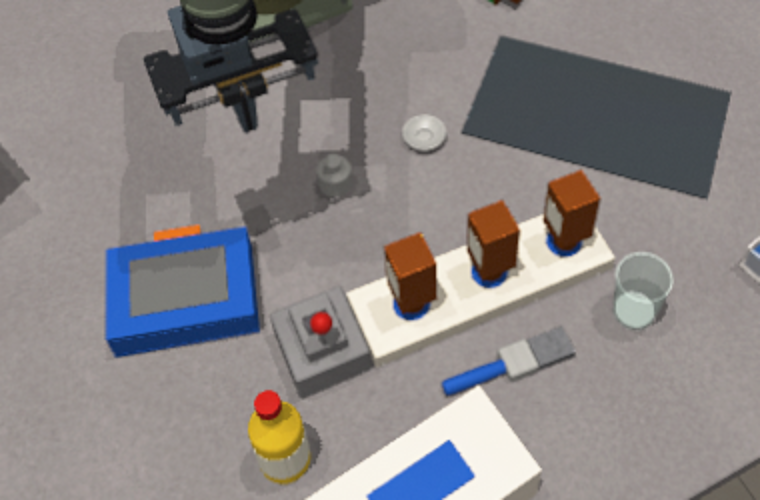

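```bash
python3 -c "
from workcell import env
print(env.job_done())"
```

```text
the job is handed in; nothing more can be done
None
```

I handed the job in at about 82 s on the robot's clock, with everything in the task done as far as my checks show; it reported no verdict.

- **Bottles:** all three amber bottles stand upside down on pegs of their own. Gravity alone did not swing them over in the grip, so I tipped each one against a peg before seating it. In the last view from the angled scene camera their tops read about 150 mm, which fits rims standing on the rack plate.
- **Caps:** all three orange caps were in the blue case before I shut it, including one that had been knocked about 4 cm aside during the run.
- **Lid:** the lid snapped shut with 22 N on the tab at the end of the press. Its measured slope stayed at about 0.00 rad after release (0.002 by the scene camera).
- **Lever:** I flipped it last. The red ball moved about 52 mm of the expected 53 mm, well past the 45 mm that 0.85 rad needs.
- **Other things:** the weight, dish, beaker, soap and brush look unmoved in the last picture. I did not measure their shifts.

**Checks that failed or disagreed:** the final top-camera check failed because the arm was blocking its view of the case, so the last readings come from the scene camera only. An earlier top-camera reading of the lid gave a slope of -0.008, within the noise. The two cameras also differ by about 2 mm in x.

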